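# Charge the casting tube with stone chips

### The arm

A 6-joint arm with a two-finger parallel gripper is mounted at the origin on the work surface. World frame = base frame: x ahead of the robot, y to its left, z up, the work surface at z = 0. Lengths are in m, angles in rad, forces in N, time in s.
With the tool pointing down it reaches from about 0.3 to 0.775 m from the base axis. Payload 14.6 kg.
Tool frame: the origin (TCP) lies on the centre line of the jaws, within the pads' length; the fingertips stand 19 mm ahead of it and the grasp point (between the pads) is the TCP; y points along the fingers, x is the direction in which the jaws open and shut, and the axes are right-handed (so a half turn about y gives the same grasp; the last joint's range is limited). The gripper opens to 94 mm and grips with 3 to 60 N. Pads are 16 mm wide; open, the fingers measure 119 mm over their backs; the gripper's body (75 mm by 177 mm) begins 78 mm behind the grasp point.
Start: joints at [-1.35, 0.3, 1.521, -0, 1.321, -0.067], TCP at [0.156, -0.527, 0.203] pointing down, gripper open.
Joint ranges: [-3.03, 3.03], [-0.79, 2.21], [0.23, 2.52], [-1.04, 4.18], [0, 3.07], [-2.55, 2.55]. Speed limits (rad/s): [2.22, 2.22, 2.57, 3.14, 3.14, 3.14].

### API

Orientations are given as [roll, pitch, yaw] about the fixed x, y, z axes, in that order (R = Rz(yaw) Ry(pitch) Rx(roll)).
In Python, from station import ctrl, optics gives the robot as it stands.
- The arm moves only by the tool jog_arm, never from a script. Its argument "targets" is a list of rows, each a list of 3 entries, a list of its own where there are three numbers: the finger opening in cm, from 0 to 9.4, then the shift along the tool's x, y, z in cm, then the turn about the tool's y in rad. A call has 1 to 10 rows; each row is the pose to reach, as a shift and turn from the pose commanded when the call began, along the tool's axes at that moment; what a row does not reach only later rows make up. A row lasts 1/10 s, in which the tool goes at most 50 mm and 8.59 degrees, less where a joint would pass 70% of its speed; a pose out of reach is approached as far as the arm can. A call with a gripper value outside its range is refused whole. The fingers move at their own pace and stop on an object; "grip_force" is the grip in N (left out, the last holds). Time passes only in rows, so rows that repeat a pose let the fingers close. It gives the time, the measured TCP pose, the force and the opening at its end, in the units of the state.
- ctrl.get_obs(): the state, without advancing time (a new reading comes with each control period).
- optics.camera(name): name is "scene" or "side" or "wrist"; returns a dict with "img" (400x640x3 uint8, red, green, blue), "range_z" (400x640 float32, m along the optical axis (not along the pixel's ray), 0 where there is no reading), "camera_matrix" (3x3 intrinsics, pixels), "world_to_cam" (4x4, takes a point from world to camera coordinates); the wrist camera has in their place "mount" (4x4, takes a point from camera to tool coordinates, whose origin is the TCP and whose axes are the tool frame's). Camera axes: x right, y up, looking along -z (the intrinsics and any distortion apply to the point x, -y, -z); pixel columns grow to the right and rows downward; lengths in m; the calibration is good to about 2 mm. A picture is of the moment at which its call begins: read the wrist's pose just before it.
- ctrl.hand_in(): hands the job in, once; it reports no verdict.
The state is a dict: "time_s": time; "qpos": joint angles; "joint_vel": joint speeds; "tau": joint torques, N m; "ee_pos": TCP position; "eef_rot": TCP orientation; "force": force on the tool from outside, world axes, zero at the start; "moment": the same for the moment, N m; "grip_width": finger opening in m.
Only numpy, scipy, OpenCV 4.12 (cv2) and the standard library are available. Lean on these libraries where they do the work, as an engineer would, in place of code of your own. Each camera call takes 0.05 s, during which the arm holds its last target. There are 200 camera calls.

### The job

Take the wide funnel out of the measuring beaker and set it upright in the mouth of the clear casting tube, fully down. Then get the steel pail of marble chips out of the crate and pour every chip through the funnel down into the tube. Finish with the funnel still seated in the tube and the empty pail standing upright on the table, and let the tube, the beaker and the other things stay standing in their places.

Things in the scene. Friction and masses are not known exactly. Their poses are not given: they have to be found in the camera images.
- pail: Steel pail with 6 chips, in a crate cell; rim 2 mm below the crate top, 5 to 15 mm of air round it: no room for fingers, so only the bail lifts it out. 86 mm tall, outside 60 mm wide at the bottom, 68 at the rim, wall 2.5 mm, smooth: chips slide out when tipped 115 to 135 degrees. 0.1 to 0.17 kg empty. Origin: centre of underside. Ears for the bail reach y = +-40 mm at z = 70 to 82 mm.
- bail (a joint): Angle of the pail's wire bail, rad: 0 is straight up over the pail, positive leans to the pail's +x, range +-1.25. Hinge axis: the pail's y axis, 76 mm above its underside. Light friction (0.01 N m) keeps the bail where it is left; lifted by it, the pail hangs upright.
- bail_grip (a point): Middle of the bail's wooden grip: round bar 14 mm thick, 40 mm long, along the pail's y axis, 56 mm from the hinge axis (132 mm above the pail's underside when straight up). Two 3.6 mm wires run from its ends to the ears, outermost at y = +-40 mm.
- funnel: White plastic funnel, 0.1 kg, 100 mm tall: stem 47 mm outside, 42 inside, 40 long; then a 45 degree cone out to 138 mm; then a 15 mm upright collar with a lug handle to the funnel's -x that ends 113 mm from the axis. Origin: centre of the stem's lower end, z up the axis. Starts seated in the beaker. Seated in the tube, its origin is 76 mm above the tube's underside.
- funnel_handle (a point): Grip point of the funnel's lug handle: 92 mm from the axis along the funnel's -x, 92 mm above the lower end of the stem, 8 mm below the lug's top. The lug runs along the funnel's x axis and is 10 mm thick along its y axis.
- funnel_mouth (a point): Centre of the funnel's wide upper mouth, 100 mm above its origin.
- tube: Casting tube: clear acrylic tube 64 mm outside, 58 mm inside, cemented on a 110 x 110 x 10 mm base, 120 mm tall in all, 0.5 kg, loose on the table. The inner floor is 12 mm above the underside. Origin at the centre of the underside of the base. It and the beaker may stand in either one's place.
- tube_mouth (a point): Centre of the upper rim of the casting tube, 120 mm above its underside.
- beaker: Clear measuring beaker with black graduation marks, 130 mm tall, 65 mm wide at the bottom and 76 mm at the rim, wall 3 mm, 0.16 kg; the funnel starts in it. Origin at the centre of the underside.
- crate: Plywood crate, fixed, 206 x 206 mm, 96 mm tall, floor and walls 8 mm, 2 x 2 cells of 91 mm with centres at x, y = +-49.5 mm. Pail, bottle and small tin stand in three of them in any order; the cell at +x, +y is empty. Origin: centre of underside.
- bottle: Bystander: white hardener bottle with a red cap, 52 mm wide, 94 mm tall, in a cell of the crate. Origin at the centre of the underside.
- tin: Bystander: small closed tin, 66 mm wide, 80 mm tall, fixed in a cell of the crate. Origin at the centre of the underside.
- resin_tin: Bystander: large opened resin tin with a blue band, 101 mm wide, 121 mm tall, fixed. Origin at the centre of the underside.
- stick_cup: Bystander: paper cup 72 mm wide at the rim and 90 mm tall, with wooden stirring sticks that lean out of it up to 155 mm high; fixed. Origin at the centre of the underside.
- chip0: One of six broken marble chips in the pail, irregular, 18 to 20 x 15 to 17 x 13 to 15 mm, 11 g. Origin at its middle.
- chip1: One of six broken marble chips in the pail, irregular, 18 to 20 x 15 to 17 x 13 to 15 mm, 11 g. Origin at its middle.
- chip2: One of six broken marble chips in the pail, irregular, 18 to 20 x 15 to 17 x 13 to 15 mm, 11 g. Origin at its middle.
- chip3: One of six broken marble chips in the pail, irregular, 18 to 20 x 15 to 17 x 13 to 15 mm, 11 g. Origin at its middle.
- chip4: One of six broken marble chips in the pail, irregular, 18 to 20 x 15 to 17 x 13 to 15 mm, 11 g. Origin at its middle.
- chip5: One of six broken marble chips in the pail, irregular, 18 to 20 x 15 to 17 x 13 to 15 mm, 11 g. Origin at its middle.
Mind the look-alikes: they are no part of the job. What is shaped like the funnel but purple is not meant.

How it is judged:
On the way, in this order (a step that is already met when the one before it is completed fails the run):
1. The funnel stands upright in the mouth of the casting tube, fully down (horizontal distance between funnel and tube below 0.008 m and z of funnel in the frame of tube between 0.068 and 0.084 m and angle between funnel's own z axis and vertical below 0.12 rad and angle between tube's own z axis and vertical below 0.05 rad and height (world z) of tube below 0.006 m), for 0.2 s.
2. All six chips lie in the casting tube, with the funnel still seated in it (horizontal distance between each of chip0, chip1, chip2, chip3, chip4, chip5 and tube below 0.028 m and z of chip0 in the frame of tube between 0.008 and 0.075 m and z of chip1 in the frame of tube between 0.008 and 0.075 m and z of chip2 in the frame of tube between 0.008 and 0.075 m and z of chip3 in the frame of tube between 0.008 and 0.075 m and z of chip4 in the frame of tube between 0.008 and 0.075 m and z of chip5 in the frame of tube between 0.008 and 0.075 m and horizontal distance between funnel and tube below 0.008 m and z of funnel in the frame of tube between 0.068 and 0.084 m and angle between funnel's own z axis and vertical below 0.12 rad), for 0.2 s.
At the end, for the whole second after the job is handed in: All 6 chips in the tube, below the stem; funnel upright (0.12 rad) in the tube mouth, within 8 mm of its axis, origin 68 to 84 mm above the tube underside; pail upright (0.1 rad) on the table within 6 mm; tube, beaker, bottle upright in place; pail, funnel, tube at rest (all of step 2 and angle between tube's own z axis and vertical below 0.05 rad and height (world z) of each of tube, pail, beaker below 0.006 m and angle between each of pail, beaker's own z axis and vertical below 0.1 rad and angle between bottle's own z axis and vertical below 0.2 rad and linear speed of each of pail, funnel, tube below 0.03 m/s); the robot touches nothing.
It fails at once if The hardener bottle is knocked over or shoved more than 40 mm from its place (angle between bottle's own z axis and vertical above 0.5 rad or distance of bottle from where it was at the start of the episode above 0.04 m).
It fails at once if The measuring beaker is knocked over or shoved more than 60 mm from its place (angle between beaker's own z axis and vertical above 0.5 rad or distance of beaker from where it was at the start of the episode above 0.06 m).
It fails at once if The casting tube is knocked over or shoved more than 80 mm from its place (angle between tube's own z axis and vertical above 0.5 rad or distance of tube from where it was at the start of the episode above 0.08 m).
It also fails if it takes over 72 s, if anything falls off the work surface, if the arm or the gripper's body presses on something with over 40 N, if the wrist force passes 120 N, or if a joint passes its speed limit or range.

## Working session

There is one attempt and no reset: what is moved stays moved. The work goes in short steps, Python scripts to look and compute and a tool call to move; the robot and the scene stay as the last step left them, time stands still between calls to the robot, and variables do not carry over. Pictures are saved under pics/ and viewed, about 8 in all and at most 12, crops included, and the job is handed in when it is done.

Besides the shell and the picture viewer there is one more tool, called after "Call:" as name([rows], argument=value, ...), one row to a line, values as JSON. jog_arm: Moves the arm, as the interface text tells. Its arguments: {"type":"object","properties":{"targets":{"type":"array","items":{"type":"array"}},"grip_force":{"type":"number"}},"required":["targets"]}

```bash
mkdir -p pics; ls; python3 - <<'E'
from station import ctrl, optics
import cv2,numpy as np
print(ctrl.get_obs())
for n in ("scene","side"):
    c=optics.camera(n); cv2.imwrite(f"pics/{n}0.png",c["img"][:,:,::-1]); np.savez(f"{n}0.npz",**c)
    print(n,c["camera_matrix"],c["world_to_cam"])
E
```

```text
pics
{'time_s': 0.0, 'qpos': array([-1.34958742e+00,  3.00501422e-01,  1.52158793e+00,  9.06560462e-06,
        1.32070086e+00, -6.65699268e-02]), 'joint_vel': array([-4.18652157e-04, -5.74614705e-05, -4.78748765e-04, -2.26528268e-04,
        4.29536015e-05,  4.82357589e-04]), 'tau': array([-2.24997391e-03, -5.31799006e+01, -3.52740097e+01,  7.07732281e-02,
        2.44574749e-02, -6.55601048e-05]), 'ee_pos': array([ 0.15605888, -0.52711447,  0.20276681]), 'eef_rot': array([-1.57070790e+00,  1.19431421e-03, -1.28301969e+00]), 'force': array([-0.25525753, -1.38026445, -0.48881429]), 'moment': array([0.01664127, 0.00449696, 0.0367312 ]), 'grip_width': 0.09416952929484217}
scene [[390.29538884   0.         319.60547588]
 [  0.         390.29538884 197.15549439]
 [  0.           0.           1.        ]] [[-0.82906323  0.55913475 -0.00474257  0.47764129]
 [-0.43729904 -0.64307766  0.62866579  0.16546658]
 [ 0.34845905  0.52327761  0.77766113 -1.38428392]
 [ 0.          0.          0.          1.        ]]
side [[386.14641683   0.         320.69882649]
 [  0.         386.14641683 201.80641772]
 [  0.           0.           1.        ]] [[-9.99936169e-01  8.41627965e-03 -7.53821499e-03  5.73923839e-01]
 [-1.12907831e-02 -7.19512819e-01  6.94387372e-01 -8.89200777e-02]
 [ 4.20315992e-04  6.94428161e-01  7.19561918e-01 -9.06080802e-01]
 [ 0.00000000e+00  0.00000000e+00  0.00000000e+00  1.00000000e+00]]
```

View pics/scene0.png

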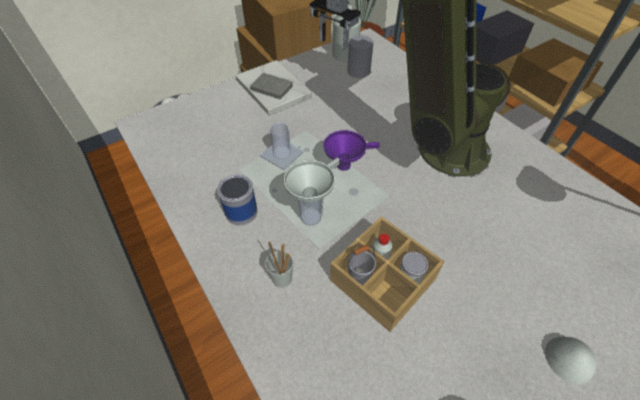

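View pics/side0.png

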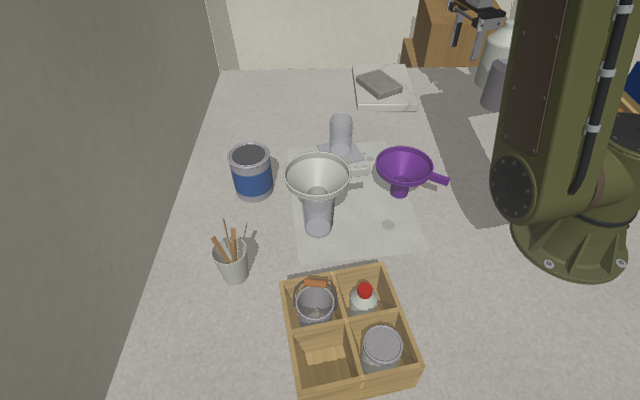

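The white funnel is at side (318,178), sitting in the beaker. The tube on its square base is at (341,135). The purple look-alike at (405,165) isn't part of the job. The pail with its orange bail is at (315,305), in the crate's back-left cell. I'll confirm this in one enlarged crop and measure with depth.

```bash
cat > h.py <<'E'
import numpy as np, cv2
from station import ctrl, optics
from scipy.spatial.transform import Rotation as R
from scipy.optimize import least_squares
def get(n):
    o=ctrl.get_obs(); c=optics.camera(n); c=dict(c)
    if n=="wrist":
        T=np.eye(4);T[:3,:3]=R.from_euler('xyz',o['eef_rot']).as_matrix();T[:3,3]=o['ee_pos']
        c["c2w"]=T@c["mount"]
    else: c["c2w"]=np.linalg.inv(c["world_to_cam"])
    return c
def rays(c,uv):
    K=c["camera_matrix"];uv=np.atleast_2d(uv).astype(float)
    d=np.c_[(uv[:,0]-K[0,2])/K[0,0],-(uv[:,1]-K[1,2])/K[1,1],-np.ones(len(uv))]
    return c["c2w"][:3,3],d@c["c2w"][:3,:3].T
def plane(c,uv,z):
    o,d=rays(c,uv);return o+d*((z-o[2])/d[:,2:3])
def cloud(c):
    v,u=np.mgrid[:400,:640];o,d=rays(c,np.c_[u.ravel(),v.ravel()])
    r=c["range_z"].ravel();P=o+d*r[:,None];P[r<=0]=np.nan
    return P.reshape(400,640,3)
def circ(P):
    f=least_squares(lambda p:np.hypot(P[:,0]-p[0],P[:,1]-p[1])-p[2],[*np.nanmedian(P[:,:2],0),.05],loss='soft_l1',f_scale=.002)
    return f.x,len(P)
def load(n):
    c=dict(np.load(f"{n}0.npz"));c["c2w"]=np.linalg.inv(c["world_to_cam"]);return c
E
python3 - <<'E'
from h import *
a=load("side");im=a["img"]
A=cv2.resize(im[100:250,270:450],None,fx=3,fy=3,interpolation=2);B=cv2.resize(im[255:400,270:430],(540,489),interpolation=2)
out=np.zeros((450,800,3),np.uint8);A=A[:,:];out[:450,:400]=A[:,:400]if 0 else cv2.resize(A,(400,333))[:450].shape and 0 
out[:333,:400]=cv2.resize(A,(400,333));out[:362,400:]=cv2.resize(B,(400,362))
cv2.imwrite("pics/crop1.png",out[:362,:,::-1])
for n in ("scene","side"):
    c=load(n);P=cloud(c);im=c["img"].astype(int);z=P[...,2];x=P[...,0];y=P[...,1]
    hsv=cv2.cvtColor(c["img"],cv2.COLOR_RGB2HSV)
    print(n,"table z",np.nanmedian(z[(abs(x-.6)<.2)&(abs(y)<.4)]))
    ws=(x>.2)&(x<1)&(abs(y)<.6)
    m=ws&(z>.04)
    k,l,s,cn=cv2.connectedComponentsWithStats(m.astype(np.uint8))
    for i in range(1,k):
        if s[i,4]>60:
            q=P[l==i];print(s[i],np.round(np.nanpercentile(q,[2,50,98],axis=0),3).tolist(),im[l==i].mean(0).round())
    o=(hsv[...,0]<14)&(hsv[...,1]>150)&ws&(z>.09)&(z<.16)
    k,l,s,cn=cv2.connectedComponentsWithStats(o.astype(np.uint8))
    for i in range(1,k):
        if s[i,4]>15:print("orange/red",cn[i].round(),s[i,4],np.nanmean(P[l==i],0).round(3))
E
```

```text
scene table z 0.0005275586051611825
[ 402    0   59  157 7782] [[0.204, -0.093, 0.178], [0.233, 0.008, 0.409], [0.254, 0.104, 0.568]] [45. 44. 35.]
[309   3  10  15  86] [[0.2, -0.598, 0.302], [0.207, -0.586, 0.323], [0.214, -0.562, 0.343]] [59. 57. 55.]
[271  85  19  13 107] [[0.326, -0.6, 0.04], [0.373, -0.588, 0.05], [0.398, -0.568, 0.056]] [101. 102.  96.]
[270 123  20  30 511] [[0.488, -0.36, 0.043], [0.52, -0.312, 0.091], [0.548, -0.296, 0.119]] [134. 139. 146.]
[ 284  130   96   89 3234] [[0.3, -0.225, 0.045], [0.544, -0.081, 0.119], [0.638, 0.02, 0.179]] [130. 124. 144.]
[ 217  175   39   44 1315] [[0.705, -0.223, 0.045], [0.756, -0.158, 0.116], [0.799, -0.13, 0.121]] [ 79.  87. 103.]
[ 330  217  114  110 5393] [[0.423, 0.137, 0.042], [0.529, 0.245, 0.084], [0.649, 0.359, 0.126]] [124. 109.  85.]
[265 242  28  41 638] [[0.729, 0.054, 0.042], [0.761, 0.091, 0.078], [0.794, 0.122, 0.149]] [122. 118. 105.]
orange/red [384. 238.] 81 [0.497 0.187 0.1  ]
orange/red [361. 249.] 39 [0.586 0.199 0.143]
side table z 0.006477828885016079
[446   0   9  12  74] [[0.2, -0.597, 0.307], [0.2
[... 316 characters left out ...]
0.36, 0.043], [0.516, -0.308, 0.094], [0.547, -0.297, 0.122]] [152. 152. 154.]
[ 227  141   45   51 1836] [[0.7, -0.225, 0.043], [0.744, -0.153, 0.117], [0.794, -0.131, 0.123]] [101. 107. 120.]
[ 375  145   75   44 2030] [[0.28, -0.23, 0.044], [0.354, -0.188, 0.082], [0.431, -0.096, 0.103]] [113.  73. 136.]
[ 283  151   87   78 3622] [[0.485, -0.11, 0.05], [0.578, -0.059, 0.151], [0.643, 0.023, 0.183]] [164. 166. 160.]
[ 210  217   38   60 1227] [[0.728, 0.055, 0.042], [0.757, 0.093, 0.08], [0.793, 0.12, 0.151]] [142. 134. 119.]
[  278   261   147   139 11266] [[0.423, 0.135, 0.043], [0.512, 0.252, 0.088], [0.638, 0.358, 0.128]] [148. 131. 105.]
orange/red [364. 290.] 189 [0.495 0.188 0.101]
```

View pics/crop1.png

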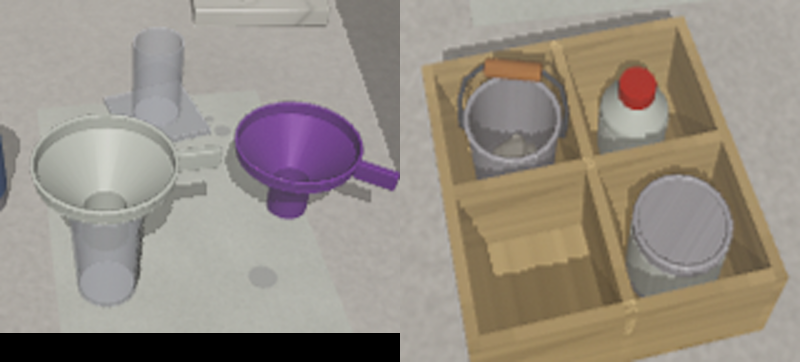

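The crop shows the white funnel seated in the clear beaker, with its lug to the right. The tube on its square base stands behind it, and the purple look-alike stands on its own. The pail is in the top-left cell with its bail leaning away from the camera. Next I'll measure precisely.

```bash
python3 - <<'E'
from h import *
for n in ("scene","side"):
    c=load(n);P=cloud(c);im=c["img"].astype(int);x,y,z=P[...,0],P[...,1],P[...,2]
    hsv=cv2.cvtColor(c["img"],cv2.COLOR_RGB2HSV)
    box=lambda a,b,d,e,f,g:(x>a)&(x<b)&(y>d)&(y<e)&(z>f)&(z<g)
    zr=np.nanpercentile(z[box(.5,.66,-.15,.05,.14,.2)],98)
    f=P[box(.5,.66,-.15,.05,zr-.012,zr+.005)]
    r,k=circ(f);print(n,"funnel rim",zr.round(3),r.round(4),k)
    L=P[box(.4,.62,-.2,.1,.15,.2)]; d=np.hypot(L[:,0]-r[0],L[:,1]-r[1]); L=L[(d>.08)&(d<.12)]
    if len(L): m=np.median(L,0);print("lug",len(L),L.mean(0).round(4),"ang",np.degrees(np.arctan2(L[:,1].mean()-r[1],L[:,0].mean()-r[0])).round(1), L[:,2].max().round(3))
    t=P[box(.44,.6,-.4,-.25,.105,.13)];rt,k=circ(t);print("tube rim",rt.round(4),k,t[:,2].mean().round(3))
    t=P[box(.44,.6,-.4,-.25,.04,.1)];rt,k=circ(t);print("tube body",rt.round(4),k)
    # colours
    pr=P[box(.52,.65,.17,.3,.086,.099)&(hsv[...,1]<60)]
    if len(pr)>10: print("pail rim",circ(pr)[0].round(4),len(pr))
    o=(hsv[...,0]<16)&(hsv[...,1]>120)&box(.52,.66,.13,.26,.1,.17)
    vv,uu=np.nonzero(o);q=P[o]
    if len(q):
        print("bar",len(q),q.mean(0).round(4),q.min(0).round(3),q.max(0).round(3)); e=np.linalg.svd(q-q.mean(0))[2][0];print("dir",e.round(3))
    cr=P[box(.4,.67,.12,.38,.088,.102)&(hsv[...,1]>60)&(hsv[...,0]>10)]
    b=cv2.minAreaRect((cr[:,:2]*1000).astype(np.float32));print("crate",b,len(cr))
E
```

```text
scene funnel rim 0.181 [ 0.5817 -0.0423  0.0678] 375
lug 63 [ 0.487  -0.0563  0.1716] ang -171.6 0.18
tube rim [ 0.5164 -0.3272  0.03  ] 140 0.113
tube body [ 0.5167 -0.3277  0.0305] 332
pail rim [0.5874 0.2084 0.0334] 131
bar 71 [0.585  0.1984 0.1427] [0.567 0.19  0.138] [0.605 0.206 0.148]
dir [ 0.989 -0.149  0.009]
crate ((533.093505859375, 245.26260375976562), (209.09524536132812, 207.3706512451172), 12.193273544311523) 1631
side funnel rim 0.183 [ 0.5808 -0.0433  0.0677] 697
lug 149 [ 0.4858 -0.0571  0.1729] ang -171.8 0.182
tube rim [ 0.5155 -0.3292  0.0303] 259 0.114
tube body [ 0.5158 -0.3293  0.0305] 468
pail rim [0.5865 0.2082 0.0332] 384
bar 152 [0.585  0.1991 0.1443] [0.565 0.192 0.137] [0.603 0.205 0.149]
dir [-0.995  0.099 -0.007]
crate ((532.7344970703125, 243.83181762695312), (205.78599548339844, 207.7487335205078), 11.811687469482422) 3786
```

```bash
cat > g.py <<'E'
import sys,numpy as np
from station import ctrl
from scipy.spatial.transform import Rotation as R
def go(x,y,z,yaw=None,frm=None):
    o=ctrl.get_obs(); p=o['ee_pos'] if frm is None else np.array(frm[:3]); r=R.from_euler('xyz',o['eef_rot']).as_matrix()
    d=r.T@(np.array([x,y,z])-p)*100; y0=o['eef_rot'][2]
    t=0 if yaw is None else -((yaw-y0+np.pi)%(2*np.pi)-np.pi)
    print("t",round(o['time_s'],2),"pos",o['ee_pos'].round(4),"rot",o['eef_rot'].round(3),"F",o['force'].round(1),"w",round(o['grip_width'],4)," -> [",*d.round(2),"] turn",round(t,3))
E
python3 -c "
from g import *
go(.490,-.056,.25,-1.426)
go(.490,-.056,.176,-1.426)"
```

```text
t 0.1 pos [ 0.1561 -0.5272  0.2029] rot [-1.571e+00  1.000e-03 -1.283e+00] F [-0.4 -0.3 -0. ] w 0.0944  -> [ -35.7 -4.67 45.39 ] turn 0.143
t 0.1 pos [ 0.1561 -0.5272  0.2029] rot [-1.571e+00  1.000e-03 -1.283e+00] F [-0.4 -0.3 -0. ] w 0.0944  -> [ -35.7 2.73 45.39 ] turn 0.143
```

Call:
jog_arm([
  [6,[-3.6,-4.7,4.5],0.02],
  [6,[-35.7,-4.7,45.4],0.143],
  [6,[-35.7,-4.7,45.4],0.143],
  [6,[-35.7,-4.7,45.4],0.143],
  [6,[-35.7,-4.7,45.4],0.143],
  [6,[-35.7,-4.7,45.4],0.143],
  [6,[-35.7,-4.7,45.4],0.143],
  [6,[-35.7,-4.7,45.4],0.143],
  [6,[-35.7,-4.7,45.4],0.143],
  [6,[-35.7,-4.7,45.4],0.143],
])

```text
time_s: 1.1
ee_pos: [0.4393, -0.1267, 0.2479]
eef_rot: [-1.571, -0.0, -1.426]
force: [0.1, -1.7, -0.0]
grip_width: 0.0602
```

Call:
jog_arm([
  [6,[0,0,0],0],
  [6,[0,0,0],0],
  [6,[0,0,0],0],
])

```text
time_s: 1.4
ee_pos: [0.4381, -0.1295, 0.2476]
eef_rot: [-1.571, 0.0, -1.427]
force: [-0.3, -0.4, -0.6]
grip_width: 0.06
```

```bash
python3 - <<'E'
from g import *
go(.490,-.056,.25,-1.426)
E
```

```text
t 1.4 pos [ 0.4381 -0.1295  0.2476] rot [-1.571  0.    -1.427] F [-0.3 -0.4 -0.6] w 0.06  -> [ -6.53 -0.24 6.19 ] turn -0.001
```

Call:
jog_arm([
  [6,[-3.3,-0.2,3.1],0],
  [6,[-6.5,-0.2,6.2],0],
  [6,[-6.5,-0.2,6.2],0],
  [6,[-6.5,-0.2,6.2],0],
  [6,[-6.5,-0.2,6.2],0],
])

```text
time_s: 1.9
ee_pos: [0.49, -0.0569, 0.2498]
eef_rot: [-1.571, -0.0, -1.428]
force: [-0.1, 0.2, -0.2]
grip_width: 0.0599
```

```bash
python3 - <<'E'
from h import *
from g import go
c=get("wrist");cv2.imwrite("pics/w1.png",c["img"][:,:,::-1]);P=cloud(c);x,y,z=P[...,0],P[...,1],P[...,2]
print("c2w",c["c2w"].round(3).tolist())
m=(z>.17)&(z<.19)&(x>.42)&(x<.7);q=P[m];print(m.sum())
d=np.hypot(q[:,0]-.581,q[:,1]+.043)
rim=q[(d<.072)];r,k=circ(rim);print("rim",r.round(4),k,np.percentile(rim[:,2],95).round(4))
L=q[(np.hypot(q[:,0]-r[0],q[:,1]-r[1])>.076)&(d<.13)]
if len(L):
    print("lug",len(L),L.mean(0).round(4),L.min(0).round(3),L.max(0).round(3)); e=np.linalg.svd((L-L.mean(0))[:,:2])[2][0]; print("lug dir",np.degrees(np.arctan2(e[1],e[0])).round(1))
go(.490,-.056,.176,-1.426)
E
```

```text
c2w [[0.142, 0.955, 0.26, 0.566], [-0.99, 0.138, 0.037, -0.045], [-0.001, -0.262, 0.965, 0.431], [0.0, 0.0, 0.0, 1.0]]
5251
rim [ 0.581 -0.041  0.067] 4705 0.1819
lug 480 [ 0.4886 -0.0566  0.1789] [ 0.47  -0.064  0.176] [ 0.507 -0.05   0.181]
lug dir -171.5
t 1.95 pos [ 0.49   -0.0569  0.2499] rot [-1.571 -0.    -1.428] F [ 0.2  0.8 -0.7] w 0.0603  -> [ -0.09 7.39 0.01 ] turn -0.002
```

Call:
jog_arm([
  [6,[0,4,0],0],
  [6,[0,7.7,0],0],
  [6,[0,7.7,0],0],
  [0,[0,7.7,0],0],
  [0,[0,7.7,0],0],
  [0,[0,7.7,0],0],
  [0,[0,7.7,0],0],
  [0,[0,7.7,0],0],
], grip_force=60)

```text
time_s: 2.75
ee_pos: [0.4908, -0.0555, 0.1734]
eef_rot: [-1.57, -0.0, -1.426]
force: [0.4, -1.1, -0.4]
grip_width: 0.0232
```

Call:
jog_arm([
  [0,[0,0,0],0],
  [0,[0,-1,0],0],
  [0,[0,-2,0],0],
  [0,[0,-3.5,0],0],
  [0,[0,-5,0],0],
  [0,[0,-6.5,0],0],
  [0,[0,-7.5,0],0],
  [0,[0,-7.5,0],0],
])

```text
time_s: 3.55
ee_pos: [0.4911, -0.0556, 0.2495]
eef_rot: [-1.568, -0.001, -1.426]
force: [0.6, -0.7, 0.3]
grip_width: 0.0003
```

```bash
cat > fn.py <<'E'
from h import *
from g import go
# funnel pose from scene+side rim, and tube
def funnel(cx,cy,zlo,zhi,names=("scene","side"),R0=.1):
    for n in names:
        c=get(n);P=cloud(c);x,y,z=P[...,0],P[...,1],P[...,2];hsv=cv2.cvtColor(c["img"],cv2.COLOR_RGB2HSV)
        m=(np.hypot(x-cx,y-cy)<R0)&(z>zlo)&(z<zhi)&(hsv[...,1]<70)
        q=P[m]
        # top rim: keep per-azimuth highest points, fit plane
        a=np.arctan2(q[:,1]-cy,q[:,0]-cx);b=((a+np.pi)/(2*np.pi)*36).astype(int)
        d=np.hypot(q[:,0]-cx,q[:,1]-cy)
        t=np.array([q[(b==i)&(d<.078)][np.argmax(q[(b==i)&(d<.078)][:,2])] for i in range(36) if ((b==i)&(d<.078)).any()])
        A=np.c_[t[:,:2]-[cx,cy],np.ones(len(t))];s=np.linalg.lstsq(A,t[:,2],rcond=None)[0]
        g=q[(abs(q[:,2]-(np.c_[q[:,:2]-[cx,cy],np.ones(len(q))]@s))<.008)&(d<.08)]
        r,k=circ(g);print(n,"rim",r.round(4),k,"z",s[2].round(4),"tilt xy",s[:2].round(3));
E
python3 - <<'E'
from fn import *
funnel(.581,-.043,.22,.29)
go(.49,-.056,.247)
E
```

```text
Traceback (most recent call last):
  File "fn.py", line 13, in funnel
    A=np.c_[t[:,:2]-[cx,cy],np.ones(len(t))];s=np.linalg.lstsq(A,t[:,2],rcond=None)[0]
            ~^^^^^^
IndexError: too many indices for array: array is 1-dimensional, but 2 were indexed
```

```bash
python3 - <<'E'
from fn import *
funnel(.581,-.043,.16,.2)
go(.49,-.056,.172)
E
```

```text
scene rim [ 0.5826 -0.0418  0.0679] 282 z 0.1813 tilt xy [-0.054 -0.012]
side rim [ 0.5815 -0.043   0.0679] 495 z 0.1836 tilt xy [-0.057 -0.016]
t 3.7 pos [ 0.4904 -0.0555  0.2473] rot [-1.572  0.    -1.426] F [ 0.4  0.4 -0.2] w 0.0003  -> [ 0.05 7.53 -0.04 ] turn 0
```

Call:
jog_arm([
  [3.5,[0,0,0],0],
  [3.5,[0,0,0],0],
  [3.5,[0,0,0],0],
  [3.5,[0,0,0],0],
  [3.5,[0,0,0],0],
])

```text
time_s: 4.2
ee_pos: [0.4906, -0.0555, 0.2478]
eef_rot: [-1.571, 0.0, -1.426]
force: [-0.3, 0.1, -0.7]
grip_width: 0.034
```

Call:
jog_arm([
  [3.5,[0,4,0],0],
  [3.5,[0,7.5,0],0],
  [3.5,[0,7.5,0],0],
  [3.5,[0,7.5,0],0],
  [0,[0,7.5,0],0],
  [0,[0,7.5,0],0],
  [0,[0,7.5,0],0],
  [0,[0,7.5,0],0],
  [0,[0,7.5,0],0],
  [0,[0,7.5,0],0],
], grip_force=60)

```text
time_s: 5.2
ee_pos: [0.4907, -0.0555, 0.173]
eef_rot: [-1.57, -0.0, -1.426]
force: [-0.6, 0.3, 1.0]
grip_width: 0.0091
```

Call:
jog_arm([
  [0,[0,0,0],0],
  [0,[0,0,0],0],
  [0,[0,0,0],0],
])

```text
time_s: 5.5
ee_pos: [0.4906, -0.0555, 0.1728]
eef_rot: [-1.571, 0.0, -1.426]
force: [-0.0, 0.4, 1.4]
grip_width: 0.0092
```

Gripped. Lifting.

Call:
jog_arm([
  [0,[0,-1,0],0],
  [0,[0,-2,0],0],
  [0,[0,-3.5,0],0],
  [0,[0,-5,0],0],
  [0,[0,-6.5,0],0],
  [0,[0,-8,0],0],
  [0,[0,-8,0],0],
  [0,[0,-8,0],0],
])

```text
time_s: 6.3
ee_pos: [0.4905, -0.0555, 0.2528]
eef_rot: [-1.571, -0.0, -1.426]
force: [-0.4, -0.4, -0.8]
grip_width: 0.0094
```

```bash
python3 - <<'E'
from fn import *
funnel(.581,-.043,.22,.30)
go(.49,-.056,.252)
E
```

```text
scene rim [ 0.5822 -0.0421  0.0679] 327 z 0.2595 tilt xy [-0.06 -0.01]
side rim [ 0.581  -0.0428  0.0678] 589 z 0.2612 tilt xy [-0.064 -0.013]
t 6.4 pos [ 0.4903 -0.0554  0.2521] rot [-1.572  0.    -1.426] F [-0.3  0.2 -0.4] w 0.0091  -> [ 0.05 0.01 -0.04 ] turn 0
```

Call:
jog_arm([
  [0,[1.4,0,-0.5],0],
  [0,[4.1,0,-1.6],0],
  [0,[7.5,0,-2.9],0],
  [0,[11,0,-4.2],0],
  [0,[14.5,0,-5.6],0],
  [0,[18,0,-6.9],0],
  [0,[21.5,0,-8.3],0],
  [0,[24.5,0,-9.5],0],
  [0,[26.6,0,-10.3],0],
  [0,[27.4,0,-10.6],0],
])

```text
time_s: 7.4
ee_pos: [0.4244, -0.3434, 0.2518]
eef_rot: [-1.572, 0.001, -1.428]
force: [0.4, 0.3, -0.3]
grip_width: 0.0092
```

Call:
jog_arm([
  [0,[0,0,0],0],
  [0,[0,0,0],0],
  [0,[0,0,0],0],
])

```text
time_s: 7.7
ee_pos: [0.4256, -0.3409, 0.2528]
eef_rot: [-1.571, 0.0, -1.425]
force: [-0.5, 0.4, -0.5]
grip_width: 0.0092
```

```bash
python3 - <<'E'
from fn import *
funnel(.516,-.328,.22,.30)
go(.4252,-.3415,.20)
c=get("side");cv2.imwrite("pics/s2.png",cv2.resize(c["img"][60:200,260:460],None,fx=3,fy=3)[:,:,::-1])
E
```

```text
scene rim [ 0.5175 -0.327   0.0679] 261 z 0.2587 tilt xy [-0.058 -0.006]
side rim [ 0.5167 -0.3282  0.0678] 396 z 0.2621 tilt xy [-0.064 -0.008]
t 7.8 pos [ 0.4256 -0.3411  0.253 ] rot [-1.571 -0.    -1.425] F [-0.2 -0.5 -0.3] w 0.0091  -> [ 0.03 5.3 -0.04 ] turn 0
```

View pics/s2.png

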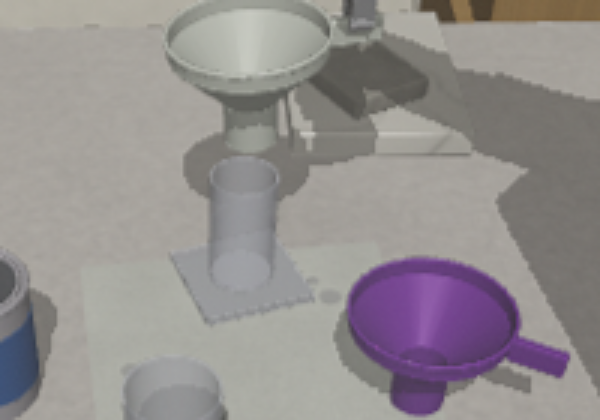

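```bash
python3 - <<'E'
from h import *
for n in ("scene","side"):
    c=get(n);P=cloud(c);x,y,z=P[...,0],P[...,1],P[...,2]
    for lo,hi,r in ((.163,.18,.0235),(.18,.196,.0235),(.05,.11,.032)):
        q=P[(np.hypot(x-.516,y+.328)<.045)&(z>lo)&(z<hi)]
        if len(q)<10: print(n,lo,len(q));continue
        f=least_squares(lambda p:np.hypot(q[:,0]-p[0],q[:,1]-p[1])-r,[.516,-.34],loss='soft_l1',f_scale=.001)
        print(n,lo,f.x.round(4),len(q),q[:,2].min().round(3))
E
```

```text
scene 0.163 [ 0.5119 -0.3299] 59 0.163
scene 0.18 [ 0.5135 -0.3288] 80 0.181
scene 0.05 [ 0.5166 -0.3282] 380 0.05
side 0.163 [ 0.5111 -0.3317] 97 0.163
side 0.18 [ 0.5123 -0.3312] 96 0.18
side 0.05 [ 0.5156 -0.3304] 535 0.05
```

Call:
jog_arm([
  [0,[0.1,0,0.3],0],
  [0,[0.1,1.5,0.3],0],
  [0,[0.1,3,0.3],0],
  [0,[0.1,4.5,0.3],0],
  [0,[0.1,6,0.3],0],
  [0,[0.1,7,0.3],0],
  [0,[0.1,7.5,0.3],0],
  [0,[0.1,7.5,0.3],0],
])

```text
time_s: 8.75
ee_pos: [0.4283, -0.3424, 0.1775]
eef_rot: [-1.571, 0.001, -1.426]
force: [-0.1, -0.1, -0.3]
grip_width: 0.0092
```

Call:
jog_arm([
  [0,[0,0.3,0],0],
  [0,[0,0.6,0],0],
  [0,[0,0.8,0],0],
  [0,[0,0.8,0],0],
  [0,[0,0.8,0],0],
])

```text
time_s: 9.25
ee_pos: [0.4283, -0.3426, 0.1701]
eef_rot: [-1.571, -0.0, -1.426]
force: [-3.8, -1.0, 3.3]
grip_width: 0.0093
```

```bash
python3 - <<'E'
from fn import *
funnel(.516,-.328,.15,.2)
go(.4252,-.3415,.20)
E
```

```text
scene rim [ 0.5197 -0.3284  0.0681] 221 z 0.1789 tilt xy [-0.064 -0.018]
side rim [ 0.5191 -0.3298  0.068 ] 341 z 0.1812 tilt xy [-0.046 -0.01 ]
t 9.35 pos [ 0.4283 -0.3426  0.1701] rot [-1.571 -0.    -1.426] F [-3.2 -0.   3. ] w 0.0091  -> [ -0.15 -2.99 -0.29 ] turn 0
```

Call:
jog_arm([
  [0,[0,0,-0.1],0],
  [0,[0,0.1,-0.2],0],
  [0,[0,0.1,-0.2],0],
  [3.5,[0,0.1,-0.2],0],
  [3.5,[0,0.1,-0.2],0],
  [3.5,[0,0.1,-0.2],0],
  [3.5,[0,0.1,-0.2],0],
  [3.5,[0,0.1,-0.2],0],
])

```text
time_s: 10.15
ee_pos: [0.4263, -0.3428, 0.1688]
eef_rot: [-1.571, -0.0, -1.426]
force: [1.3, 0.3, -0.7]
grip_width: 0.0347
```

```bash
python3 - <<'E'
from fn import *
funnel(.516,-.328,.15,.2)
for n in ("scene","side"):
    c=get(n);P=cloud(c);x,y,z=P[...,0],P[...,1],P[...,2]
    q=P[(np.hypot(x-.516,y+.328)<.045)&(z>.04)&(z<.1)]
    f=least_squares(lambda p:np.hypot(q[:,0]-p[0],q[:,1]-p[1])-.032,[.516,-.34],loss='soft_l1',f_scale=.001);print(n,"tube",f.x.round(4))
go(.4252,-.3415,.27)
E
```

```text
scene rim [ 0.5169 -0.3267  0.0678] 226 z 0.1761 tilt xy [-0.028 -0.023]
side rim [ 0.516  -0.3281  0.0679] 334 z 0.1794 tilt xy [-0.03 -0.03]
scene tube [ 0.5159 -0.3294]
side tube [ 0.5155 -0.3311]
t 10.35 pos [ 0.4264 -0.3428  0.1688] rot [-1.571 -0.    -1.426] F [ 0.   0.6 -0. ] w 0.0352  -> [ -0.14 -10.12 -0.1 ] turn 0
```

Call:
jog_arm([
  [4.5,[0,-4,0],0],
  [4.5,[0,-8,0],0],
  [4.5,[0,-10,0],0],
  [4.5,[0,-10,0],0],
])

```text
time_s: 10.75
ee_pos: [0.427, -0.3434, 0.2719]
eef_rot: [-1.568, -0.004, -1.426]
force: [0.4, -0.1, -1.7]
grip_width: 0.0448
```

```bash
python3 - <<'E'
from g import *
go(.585,.199,.26,-1.693)
E
```

```text
t 10.75 pos [ 0.427  -0.3434  0.2719] rot [-1.568 -0.004 -1.426] F [ 0.4 -0.1 -1.7] w 0.0448  -> [ -51.39 1.06 23.46 ] turn 0.267
```

Call:
jog_arm([
  [4.5,[-51.4,1,23.5],0.267],
  [4.5,[-51.4,1,23.5],0.267],
  [4.5,[-51.4,1,23.5],0.267],
  [4.5,[-51.4,1,23.5],0.267],
  [4.5,[-51.4,1,23.5],0.267],
  [4.5,[-51.4,1,23.5],0.267],
  [4.5,[-51.4,1,23.5],0.267],
  [4.5,[-51.4,1,23.5],0.267],
  [4.5,[-51.4,1,23.5],0.267],
  [4.5,[-51.4,1,23.5],0.267],
])

```text
time_s: 11.75
ee_pos: [0.5655, 0.1361, 0.2587]
eef_rot: [-1.572, -0.0, -1.693]
force: [0.8, -1.0, -0.4]
grip_width: 0.0446
```

```bash
python3 - <<'E'
from g import *
go(.585,.199,.26,-1.693)
E
```

```text
t 11.75 pos [0.5655 0.1361 0.2587] rot [-1.572 -0.    -1.693] F [ 0.8 -1.  -0.4] w 0.0446  -> [ -6.48 -0.14 1.17 ] turn 0.0
```

Call:
jog_arm([
  [4.5,[-4,0,0.7],0],
  [4.5,[-6.5,0,1.2],0],
  [4.5,[-6.5,0,1.2],0],
  [4.5,[-6.5,0,1.2],0],
])

```text
time_s: 12.15
ee_pos: [0.5851, 0.1971, 0.2586]
eef_rot: [-1.573, -0.001, -1.692]
force: [-1.1, -0.6, 0.2]
grip_width: 0.045
```

```bash
python3 - <<'E'
from h import *
from g import go
c=get("wrist");P=cloud(c);x,y,z=P[...,0],P[...,1],P[...,2];hsv=cv2.cvtColor(c["img"],cv2.COLOR_RGB2HSV)
cv2.imwrite("pics/w2.png",c["img"][:,:,::-1])
o=(hsv[...,0]<16)&(hsv[...,1]>120)&(z>.12)&(z<.17)&(abs(x-.585)<.06)&(abs(y-.2)<.06)
q=P[o];print(o.sum(),q.mean(0).round(4),q.min(0).round(3),q.max(0).round(3));e=np.linalg.svd((q-q.mean(0))[:,:2])[2][0];print(e.round(3),np.degrees(np.arctan2(e[1],e[0])))
go(.585,.199,.146,-1.693)
E
```

```text
476 [0.5865 0.1993 0.1448] [0.566 0.192 0.14 ] [0.606 0.207 0.147]
[-0.994  0.109] 173.72257593392533
t 12.2 pos [0.5851 0.1965 0.2591] rot [-1.572e+00 -1.000e-03 -1.693e+00] F [ 0.1 -0.7  0.1] w 0.045  -> [ -0.26 11.31 -0.03 ] turn -0.0
```

View pics/w2.png

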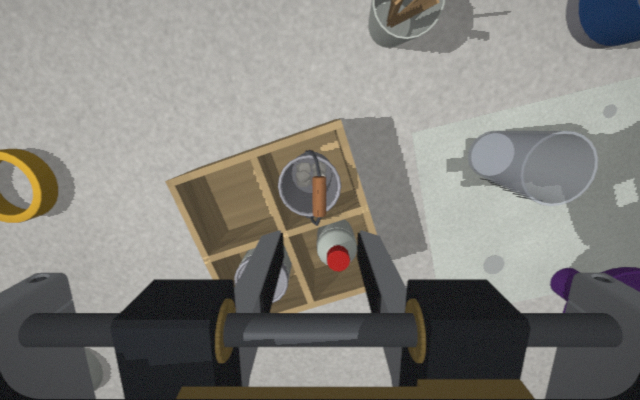

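Call:
jog_arm([
  [4.5,[-0.3,5,0.1],0],
  [4.5,[-0.3,9,0.1],0],
  [4.5,[-0.3,11.3,0.1],0],
  [4.5,[-0.3,11.3,0.1],0],
  [0,[-0.3,11.3,0.1],0],
  [0,[-0.3,11.3,0.1],0],
  [0,[-0.3,11.3,0.1],0],
  [0,[-0.3,11.3,0.1],0],
  [0,[-0.3,11.3,0.1],0],
  [0,[-0.3,11.3,0.1],0],
], grip_force=40)

```text
time_s: 13.2
ee_pos: [0.5868, 0.2, 0.1472]
eef_rot: [-1.571, 0.0, -1.693]
force: [-0.1, 0.4, -0.5]
grip_width: 0.0015
```

Call:
jog_arm([
  [0,[0,0,0],0],
  [0,[0,0,0],0],
])

```text
time_s: 13.4
ee_pos: [0.5867, 0.2, 0.147]
eef_rot: [-1.571, -0.0, -1.693]
force: [0.1, -0.7, -0.3]
grip_width: 0.0006
```

```bash
python3 - <<'E'
from h import *
for n in ("scene","side"):
    c=get(n);P=cloud(c);x,y,z=P[...,0],P[...,1],P[...,2];hsv=cv2.cvtColor(c["img"],cv2.COLOR_RGB2HSV)
    o=(hsv[...,0]<16)&(hsv[...,1]>120)&(z>.1)&(z<.2)&(abs(x-.585)<.05)&(abs(y-.2)<.08)
    q=P[o]
    if len(q):print(n,o.sum(),q.mean(0).round(4),q.min(0).round(3),q.max(0).round(3))
    if n=="side":cv2.imwrite("pics/s3.png",cv2.resize(c["img"][190:370,240:440],None,fx=3,fy=3)[:,:,::-1])
E
```

```text
scene 18 [0.5981 0.1977 0.1431] [0.57  0.191 0.14 ] [0.604 0.207 0.145]
```

View pics/s3.png

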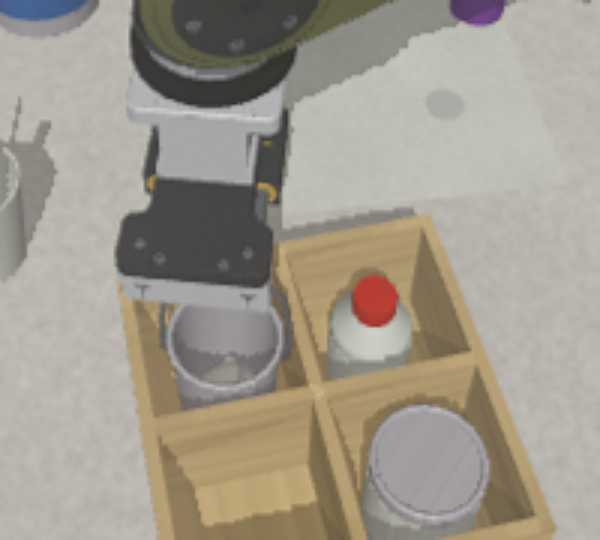

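```bash
python3 - <<'E'
from h import *
from g import go
c=get("wrist");P=cloud(c);x,y,z=P[...,0],P[...,1],P[...,2]
cv2.imwrite("pics/w3.png",cv2.resize(c["img"][100:400,170:470],None,fx=2,fy=2)[:,:,::-1])
hsv=cv2.cvtColor(c["img"],cv2.COLOR_RGB2HSV)
o=(hsv[...,0]<16)&(hsv[...,1]>120)&(z>.1)&(z<.17)&(abs(x-.585)<.06)&(abs(y-.2)<.06)
q=P[o];print(o.sum(),q.mean(0).round(4),q.min(0).round(3),q.max(0).round(3));go(.587,.2,.2)
E
```

```text
353 [0.6007 0.1975 0.1443] [0.593 0.191 0.137] [0.606 0.204 0.147]
t 13.55 pos [0.5868 0.2    0.147 ] rot [-1.571  0.    -1.693] F [ 0.3 -0.3 -0.6] w 0.0006  -> [ -0.01 -5.3 0.02 ] turn 0
```

View pics/w3.png

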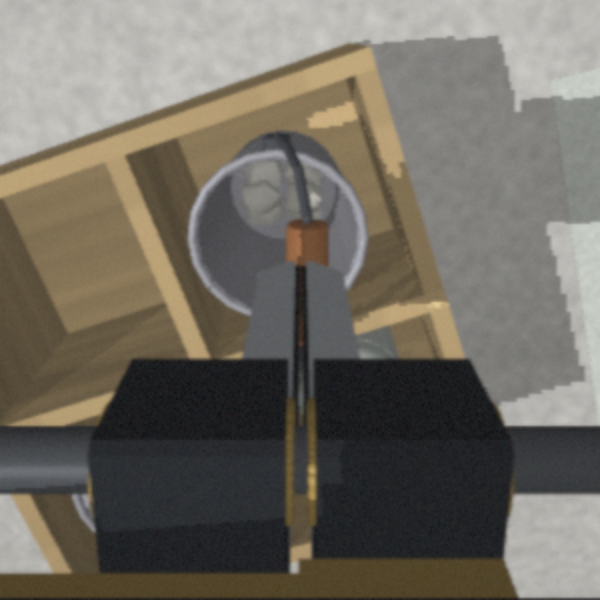

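Picture: the fingers (300,300) are closed on top of the bar (305,240) instead of round it. I'll open, go 12 mm lower and close again.

Call:
jog_arm([
  [4.5,[0,0,0],0],
  [4.5,[0,0,0],0],
  [4.5,[0,0,0],0],
  [4.5,[0,0,0],0],
  [4.5,[0,0,0],0],
  [4.5,[0,0,0],0],
  [4.5,[0.2,1.2,0],0],
  [4.5,[0.2,1.2,0],0],
])

```text
time_s: 14.35
ee_pos: [0.5857, 0.1975, 0.1329]
eef_rot: [-1.573, -0.001, -1.693]
force: [0.4, -0.5, -0.7]
grip_width: 0.0449
```

Call:
jog_arm([
  [0,[0,0,0],0],
  [0,[0,0,0],0],
  [0,[0,0,0],0],
  [0,[0,0,0],0],
  [0,[0,0,0],0],
  [0,[0,0,0],0],
  [0,[0,0,0],0],
  [0,[0,0,0],0],
], grip_force=40)

```text
time_s: 15.15
ee_pos: [0.5866, 0.198, 0.1352]
eef_rot: [-1.57, 0.0, -1.693]
force: [-0.1, -0.2, 1.2]
grip_width: 0.0128
```

Call:
jog_arm([
  [0,[0,-0.5,0],0],
  [0,[0,-1.5,0],0],
  [0,[0,-3,0],0],
  [0,[0,-5,0],0],
  [0,[0,-7,0],0],
  [0,[0,-9,0],0],
  [0,[0,-11,0],0],
  [0,[0,-12.5,0],0],
  [0,[0,-13,0],0],
  [0,[0,-13,0],0],
], grip_force=60)

```text
time_s: 16.15
ee_pos: [0.5866, 0.198, 0.2661]
eef_rot: [-1.569, 0.001, -1.693]
force: [0.3, -0.3, -2.2]
grip_width: 0.012
```

```bash
python3 - <<'E'
from h import *
from g import go
for n in ("scene","side"):
    c=get(n);P=cloud(c);x,y,z=P[...,0],P[...,1],P[...,2]
    q=P[(np.hypot(x-.587,y-.2)<.06)&(z>.105)&(z<.235)]
    print(n,len(q),np.nanpercentile(q,[1,50,99],axis=0).round(3).tolist())
    r=q[(q[:,2]>.2)&(q[:,2]<.225)]
    if len(r)>20: print(circ(r))
go(.35,.21,.265,-1.36)
E
```

```text
scene 1000 [[0.554, 0.177, 0.141], [0.586, 0.209, 0.19], [0.625, 0.242, 0.227]]
(array([0.5879383 , 0.2090874 , 0.03208747]), 341)
side 2296 [[0.549, 0.175, 0.141], [0.586, 0.201, 0.195], [0.623, 0.241, 0.227]]
(array([0.58610595, 0.20823167, 0.03214838]), 826)
t 16.25 pos [0.5863 0.1979 0.2644] rot [-1.572 -0.    -1.693] F [-0.4  1.2 -1.4] w 0.0121  -> [ 1.68 -0.04 -23.6 ] turn -0.333
```

Call:
jog_arm([
  [0,[0.7,0,-0.2],0],
  [0,[2.2,0,-0.5],0],
  [0,[4.2,0,-1],-0.05],
  [0,[6.5,0,-1.5],-0.1],
  [0,[8.8,0,-2.1],-0.16],
  [0,[11,0,-2.6],-0.22],
  [0,[13,0,-3.1],-0.28],
  [0,[14.5,0,-3.4],-0.32],
  [0,[15.1,0,-3.6],-0.333],
  [0,[15.1,0,-3.6],-0.333],
])

```text
time_s: 17.25
ee_pos: [0.532, 0.0516, 0.2651]
eef_rot: [-1.571, -0.0, -1.362]
force: [-0.5, 0.1, -2.9]
grip_width: 0.0122
```

Call:
jog_arm([
  [0,[0,1,0],0],
  [0,[0,3,0],0],
  [0,[0,5,0],0],
  [0,[0,7,0],0],
  [0,[0,9,0],0],
  [0,[0,11,0],0],
  [0,[0,12.2,0],0],
  [0,[0,12.8,0],0],
  [0,[0,13.2,0],0],
  [0,[0,13.2,0],0],
])

```text
time_s: 18.25
ee_pos: [0.5325, 0.0526, 0.1331]
eef_rot: [-1.571, 0.0, -1.36]
force: [1.1, 0.1, -2.4]
grip_width: 0.0121
```

```bash
python3 - <<'E'
from h import *
from g import go
for n in ("scene","side"):
    c=get(n);P=cloud(c);x,y,z=P[...,0],P[...,1],P[...,2]
    q=P[(np.hypot(x-.53,y-.0625)<.06)&(z>.012)&(z<.11)]
    print(n,len(q),np.nanpercentile(q,[1,50,99],axis=0).round(3).tolist())
    for lo,hi in((.015,.04),(.04,.065),(.07,.095)):
        r=q[(q[:,2]>lo)&(q[:,2]<hi)]
        if len(r)>20: print(lo,circ(r))
    cv2.imwrite(f"pics/{n}4.png",c["img"][:,:,::-1])
go(.35,.21,.265,-1.36)
E
```

```text
scene 651 [[0.495, 0.031, 0.014], [0.528, 0.063, 0.059], [0.568, 0.096, 0.101]]
0.015 (array([0.53019226, 0.06231633, 0.02982409]), 167)
0.04 (array([0.53005243, 0.06288358, 0.03077016]), 196)
0.07 (array([0.5302218 , 0.06308348, 0.03257548]), 225)
side 1284 [[0.494, 0.028, 0.017], [0.53, 0.054, 0.066], [0.567, 0.094, 0.099]]
0.015 (array([0.52918999, 0.06089761, 0.0295799 ]), 252)
0.04 (array([0.52932324, 0.0611909 , 0.03065598]), 364)
0.07 (array([0.52928172, 0.06178122, 0.03242369]), 536)
t 18.35 pos [0.5327 0.0526 0.1336] rot [-1.57 -0.   -1.36] F [-0.2 -0.8 -1.1] w 0.0123  -> [ -19.22 -13.15 -14.56 ] turn -0.0
```

Call:
jog_arm([
  [0,[0,0.4,0],0],
  [0,[0,0.8,0],0],
  [0,[0,0.8,0],0],
  [0,[0,0.8,0],0],
])

```text
time_s: 18.75
ee_pos: [0.5338, 0.0519, 0.1272]
eef_rot: [-1.566, -0.002, -1.36]
force: [-1.1, -4.7, 15.5]
grip_width: 0.0121
```

Call:
jog_arm([
  [0,[0,0,0],0],
  [0,[0.9,0.2,0],0],
  [0,[1.8,0.7,0],0],
  [0,[2.6,1.2,0],0],
  [0,[3.3,1.9,0],0],
  [0,[3.3,1.9,0],0],
  [4.5,[3.3,1.9,0],0],
  [4.5,[3.3,1.9,0],0],
  [4.5,[3.3,1.9,0],0],
  [4.5,[3.3,1.9,0],0],
], grip_force=3)

```text
time_s: 19.75
ee_pos: [0.5393, 0.0204, 0.1062]
eef_rot: [-1.571, -0.0, -1.36]
force: [0.6, 0.3, -0.5]
grip_width: 0.0424
```

Call:
jog_arm([
  [4.5,[0,0,0],0],
  [9.4,[0,-3,0],0],
  [9.4,[0,-7,0],0],
  [9.4,[-2,-9,0],-0.15],
  [9.4,[-3,-9,0],-0.3],
  [9.4,[-3,-9,0],-0.45],
  [9.4,[-3,-9,0],-0.6],
  [9.4,[-3,-9,0],-0.75],
])

```text
time_s: 20.55
ee_pos: [0.533, 0.0497, 0.1962]
eef_rot: [-1.571, -0.0, -0.603]
force: [0.8, -0.0, -0.1]
grip_width: 0.0936
```

```bash
cat > pl.py <<'E'
from h import *
from g import go
def pail(cx,cy,rad=.075,names=("scene","side"),zs=((.015,.04),(.04,.065),(.07,.09))):
    for n in names:
        c=get(n);P=cloud(c);x,y,z=P[...,0],P[...,1],P[...,2];hsv=cv2.cvtColor(c["img"],cv2.COLOR_RGB2HSV)
        q=P[(np.hypot(x-cx,y-cy)<rad)&(z>.012)&(z<.1)&(hsv[...,1]<80)]
        for lo,hi in zs:
            r=q[(q[:,2]>lo)&(q[:,2]<hi)&(np.hypot(q[:,0]-cx,q[:,1]-cy)<.045)]
            if len(r)>20: f,k=circ(r);print(n,lo,f.round(4),k)
        o=(hsv[...,0]<16)&(hsv[...,1]>120)&(z>.02)&(z<.2)&(np.hypot(x-cx,y-cy)<.1)
        b=P[o]
        if len(b)>5:
            e=np.linalg.svd((b-b.mean(0))[:,:2])[2][0];print(n,"bar",len(b),b.mean(0).round(4),"ztop",b[:,2].max().round(3),"ang",np.degrees(np.arctan2(e[1],e[0])).round(1))
E
python3 - <<'E'
from pl import *
pail(.5297,.062);go(.5297,.062,.15,.21)
E
```

```text
scene 0.015 [0.5309 0.0613 0.03  ] 172
scene 0.04 [0.5309 0.0613 0.0309] 193
scene 0.07 [0.5311 0.0613 0.0331] 225
scene bar 35 [0.5394 0.0208 0.116 ] ztop 0.121 ang 12.3
side 0.015 [0.5296 0.06   0.0298] 280
side 0.04 [0.5299 0.06   0.0309] 385
side 0.07 [0.53   0.06   0.0328] 476
side bar 90 [0.5376 0.0223 0.1156] ztop 0.12 ang 130.0
t 20.65 pos [0.533  0.0496 0.1961] rot [-1.571 -0.    -0.607] F [ 0.8 -0.5  0.3] w 0.0942  -> [ -0.97 4.61 0.83 ] turn -0.817
```

Call:
jog_arm([
  [9.4,[-0.9,0,0.8],-0.15],
  [9.4,[-0.9,0,0.8],-0.3],
  [9.4,[-0.9,0,0.8],-0.45],
  [9.4,[-0.9,0,0.8],-0.6],
  [9.4,[-0.9,0,0.8],-0.75],
  [9.4,[-0.9,2,0.8],-0.817],
  [9.4,[-0.9,4.6,0.8],-0.817],
  [9.4,[-0.9,4.6,0.8],-0.817],
])

```text
time_s: 21.45
ee_pos: [0.5288, 0.0612, 0.1473]
eef_rot: [-1.57, 0.005, 0.203]
force: [0.7, 0.0, -0.3]
grip_width: 0.0941
```

```bash
python3 - <<'E'
from h import *
from g import go
c=get("wrist");cv2.imwrite("pics/w5.png",c["img"][:,:,::-1]);P=cloud(c);x,y,z=P[...,0],P[...,1],P[...,2]
q=P[(np.hypot(x-.5304,y-.0607)<.045)&(z>.08)&(z<.092)];print(circ(q))
go(.5304,.0607,.077,.21)
E
```

```text
(array([0.52961342, 0.06268906, 0.03329826]), 1790)
t 21.5 pos [0.5296 0.0613 0.1493] rot [-1.57   0.002  0.203] F [ 0.5  0.2 -0.2] w 0.0944  -> [ 0.08 7.23 -0.08 ] turn -0.007
```

View pics/w5.png

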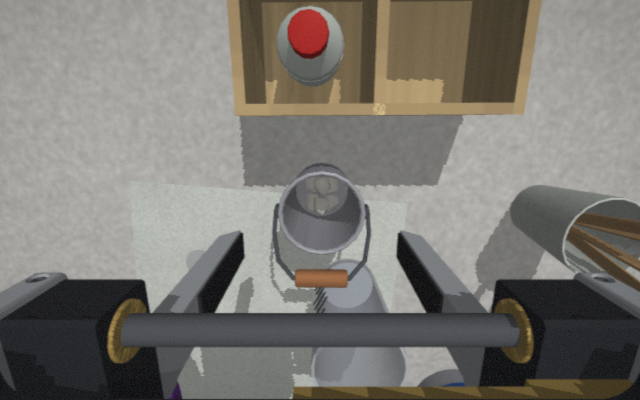

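Call:
jog_arm([
  [9.4,[0.05,3,0],0],
  [9.4,[0.05,6,0],0],
  [9.4,[0.05,7.2,0],0],
  [9.4,[0.05,7.2,0],0],
  [6,[0.05,7.2,0],0],
  [6,[0.05,7.2,0],0],
  [6,[0.05,7.2,0],0],
  [6,[0.05,7.2,0],0],
  [6,[0.05,7.2,0],0],
], grip_force=40)

```text
time_s: 22.4
ee_pos: [0.5313, 0.0614, 0.0791]
eef_rot: [-1.571, -0.002, 0.207]
force: [-2.0, -1.7, 7.1]
grip_width: 0.0706
```

Call:
jog_arm([
  [6,[0,-1,0],0],
  [6,[0,-3,0],0],
  [6,[0,-5,0],0],
  [6,[0,-5,0],0],
])

```text
time_s: 22.8
ee_pos: [0.5319, 0.0615, 0.1308]
eef_rot: [-1.571, -0.004, 0.207]
force: [-0.0, 0.5, -2.4]
grip_width: 0.0708
```

```bash
python3 - <<'E'
from pl import *
for n in ("scene","side"):
    c=get(n);P=cloud(c);x,y,z=P[...,0],P[...,1],P[...,2]
    q=P[(np.hypot(x-.53,y-.061)<.06)&(z>.012)&(z<.14)];print(n,np.nanpercentile(q,[0.5,50,99],axis=0).round(3).tolist())
    for lo in (.055,.075,.095,.11):
        r=q[(q[:,2]>lo)&(q[:,2]<lo+.015)&(np.hypot(q[:,0]-.53,q[:,1]-.061)<.042)]
        if len(r)>20: print(lo,circ(r))
go(.5304,.0607,.13,.21)
E
```

```text
scene [[0.493, 0.031, 0.051], [0.528, 0.07, 0.102], [0.577, 0.095, 0.14]]
0.055 (array([0.53199543, 0.06219543, 0.02936148]), 75)
0.075 (array([0.53357799, 0.0623925 , 0.03028508]), 109)
0.095 (array([0.53478901, 0.06241673, 0.03114575]), 104)
0.11 (array([0.53574986, 0.06244707, 0.03173273]), 107)
side [[0.493, 0.027, 0.054], [0.532, 0.071, 0.108], [0.565, 0.094, 0.14]]
0.055 (array([0.53060874, 0.06046876, 0.0294009 ]), 120)
0.075 (array([0.53154387, 0.06082977, 0.03006333]), 215)
0.095 (array([0.53280847, 0.06108922, 0.03099179]), 263)
0.11 (array([0.53379736, 0.0612872 , 0.03164308]), 289)
t 22.9 pos [0.5306 0.0614 0.1279] rot [-1.571 -0.     0.207] F [-1.   0.3 -1.3] w 0.0705  -> [ -0.03 -0.21 -0.07 ] turn -0.003
```

Call:
jog_arm([
  [6,[2,-1.6,0],0],
  [6,[4.5,-3.2,0],0],
  [6,[7,-3.2,0],0],
  [6,[8.5,-3.2,1],0],
  [6,[8.5,-3.2,3],0],
  [6,[8.5,-3.2,4.5],0],
  [6,[8.5,-3.5,6],0],
  [6,[8.5,-3.8,7.2],0],
  [6,[8.5,-3.8,7.9],0],
  [6,[8.5,-3.8,7.9],0],
])

```text
time_s: 23.9
ee_pos: [0.5975, 0.1569, 0.1665]
eef_rot: [-1.571, -0.001, 0.208]
force: [0.3, -2.3, -0.0]
grip_width: 0.0703
```

```bash
python3 - <<'E'
from h import *
from g import go
c=get("side");cv2.imwrite("pics/s6.png",cv2.resize(c["img"][170:370,200:440],None,fx=3,fy=3)[:,:,::-1])
go(.5304,.0607,.13,.21)
E
```

```text
t 23.95 pos [0.5977 0.1563 0.1663] rot [-1.571e+00 -1.000e-03  2.070e-01] F [-0.4 -1.8  0.3] w 0.0703  -> [ -8.56 3.63 -7.97 ] turn -0.003
```

View pics/s6.png

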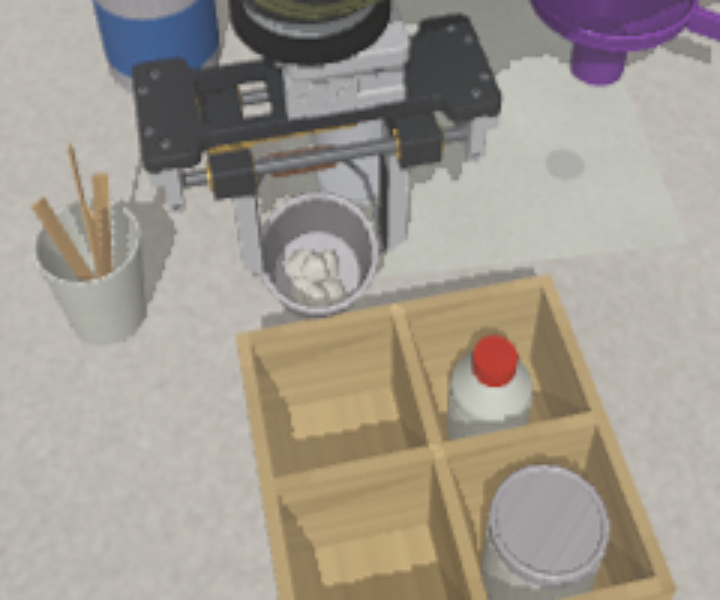

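Call:
jog_arm([
  [6,[0,0,0.9],0],
  [6,[0,0.3,1.75],0],
  [6,[0,0.6,2.6],0],
  [6,[0,1.05,3.35],0],
  [6,[0,1.6,4.05],0],
  [6,[0,2.2,4.7],0],
  [6,[0,2.9,5.25],0],
  [6,[0,3.6,5.7],0],
  [6,[0,3.8,5.8],0],
  [6,[0,3.8,5.8],0],
])

```text
time_s: 24.95
ee_pos: [0.5852, 0.2131, 0.127]
eef_rot: [-1.571, 0.002, 0.207]
force: [0.5, 0.4, -0.7]
grip_width: 0.0602
```

```bash
cat > ax.py <<'E'
from pl import *
def axis(cx,cy,zlo,zhi,rad=.09,names=("scene","side"),p=(-.2055,.9787)):
    p=np.array(p);a=np.array([p[1],-p[0]])
    for n in names:
        c=get(n);P=cloud(c);hsv=cv2.cvtColor(c["img"],cv2.COLOR_RGB2HSV);v=c["img"].max(2)
        x,y,z=P[...,0],P[...,1],P[...,2]
        s=(x-cx)*p[0]+(y-cy)*p[1];t=(x-cx)*a[0]+(y-cy)*a[1]
        m=(np.hypot(x-cx,y-cy)<rad)&(z>zlo)&(z<zhi)&(abs(t)<.03)&(hsv[...,1]<60)
        print(n,m.sum())
        for lo in np.arange(-.1,.1,.01):
            k=m&(s>lo)&(s<lo+.01)
            if k.sum()>3: print(" p %.2f: z %.3f..%.3f"%(lo,np.nanpercentile(z[k],5),np.nanpercentile(z[k],95)),k.sum())
E
python3 - <<'E'
from ax import *
o=ctrl.get_obs();print(o['ee_pos'],o['force'],o['grip_width'])
axis(o['ee_pos'][0],o['ee_pos'][1],.085,.2)
c=get("side");cv2.imwrite("pics/s7.png",cv2.resize(c["img"][170:370,200:440],None,fx=3,fy=3)[:,:,::-1])
E
```

```text
[0.58519921 0.21307704 0.12698671] [ 0.48362317  0.42990011 -0.67980957] 0.060191993937695795
scene 87
 p -0.09: z 0.143..0.151 27
 p -0.08: z 0.139..0.159 12
 p -0.04: z 0.140..0.174 14
 p -0.03: z 0.152..0.186 7
 p -0.01: z 0.112..0.186 15
 p -0.00: z 0.141..0.183 8
side 664
 p -0.09: z 0.091..0.147 65
 p -0.08: z 0.098..0.157 54
 p -0.07: z 0.096..0.157 64
 p -0.06: z 0.102..0.193 79
 p -0.05: z 0.107..0.163 100
 p -0.04: z 0.113..0.139 108
 p -0.03: z 0.118..0.138 118
 p -0.02: z 0.123..0.130 71
 p -0.00: z 0.139..0.181 5
```

View pics/s7.png

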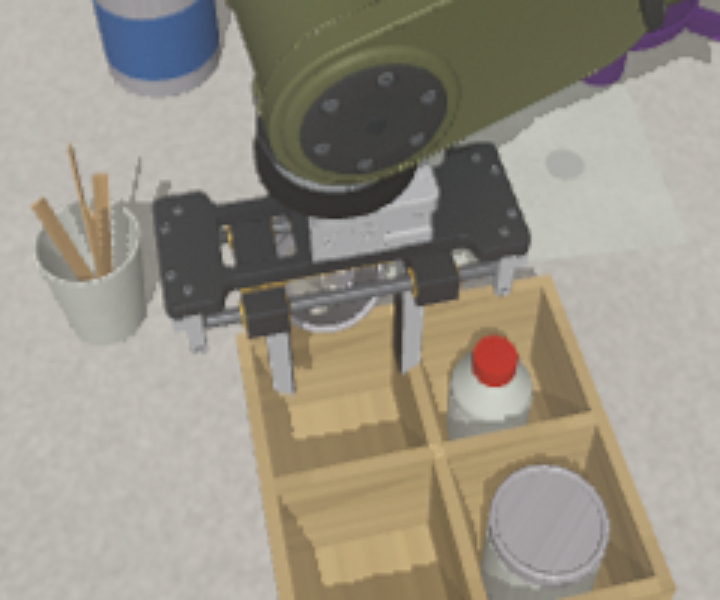

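Call:
jog_arm([
  [9.4,[0,-2,0.5],0],
  [9.4,[0,-6,2],0],
  [9.4,[0,-10,5],0],
  [9.4,[0,-12,9],0],
  [9.4,[0,-12,12],0],
  [9.4,[0,-12,12],0],
])

```text
time_s: 25.7
ee_pos: [0.5601, 0.3333, 0.2483]
eef_rot: [-1.57, -0.001, 0.21]
force: [-0.0, -0.4, -0.3]
grip_width: 0.0941
```

```bash
python3 - <<'E'
from ax import *
cx,cy=.6,.15
p=np.array((-.2055,.9787));a=np.array([p[1],-p[0]]);e=np.array([.554,.144])
for n in ("scene","side"):
    c=get(n);P=cloud(c);hsv=cv2.cvtColor(c["img"],cv2.COLOR_RGB2HSV);x,y,z=P[...,0],P[...,1],P[...,2]
    s=(x-e[0])*p[0]+(y-e[1])*p[1];t=(x-e[0])*a[0]+(y-e[1])*a[1]
    m=(s>-.14)&(s<.05)&(t>-.05)&(t<.12)&(z>.012)&(hsv[...,1]<50)&(z<.18)
    print(n,m.sum())
    for lo in np.arange(-.14,.05,.01):
        k=m&(s>lo)&(s<=lo+.01)
        if k.sum()>3: print(" p %.2f: z %.3f..%.3f  t %.3f %.3f"%(lo,*np.nanpercentile(z[k],[3,97]),*np.nanpercentile(t[k],[3,97])),k.sum())
    o=(hsv[...,0]<16)&(hsv[...,1]>120)&(z>.02)&(z<.2)&(s>-.16)&(s<.1)&(t>-.02)&(t<.13)
    b=P[o];print("bar",len(b),b.mean(0).round(3),"s,t",s[o].mean().round(3),t[o].mean().round(3),z[o].max().round(3)) if len(b)>3 else 0
    cv2.imwrite(f"pics/{n}8.png",cv2.resize(c["img"][150:350,200:440] if n=="side" else c["img"][150:350,240:480],None,fx=3,fy=3)[:,:,::-1])
E
```

```text
scene 794
 p -0.14: z 0.044..0.081  t 0.053 0.074 33
 p -0.13: z 0.051..0.086  t -0.000 0.070 93
 p -0.12: z 0.045..0.082  t 0.007 0.070 85
 p -0.11: z 0.043..0.079  t 0.014 0.071 92
 p -0.10: z 0.040..0.074  t 0.017 0.071 83
 p -0.09: z 0.037..0.070  t 0.018 0.073 90
 p -0.08: z 0.032..0.067  t 0.019 0.075 82
 p -0.07: z 0.024..0.063  t 0.021 0.074 91
 p -0.06: z 0.018..0.058  t 0.021 0.070 86
 p -0.05: z 0.042..0.054  t 0.026 0.048 7
 p 0.03: z 0.061..0.080  t -0.046 -0.028 23
 p 0.04: z 0.064..0.083  t -0.040 -0.023 29
side 315
 p -0.14: z 0.050..0.083  t 0.053 0.072 40
 p -0.13: z 0.055..0.081  t 0.053 0.071 35
 p -0.12: z 0.050..0.077  t 0.053 0.069 36
 p -0.11: z 0.049..0.073  t 0.053 0.070 42
 p -0.10: z 0.053..0.072  t 0.051 0.069 38
 p -0.09: z 0.061..0.070  t 0.050 0.063 14
 p -0.07: z 0.013..0.055  t 0.037 0.073 46
 p -0.06: z 0.020..0.048  t 0.030 0.061 47
 p -0.01: z 0.094..0.097  t 0.048 0.075 6
 p 0.03: z 0.043..0.080  t -0.040 -0.002 6
```

View pics/side8.png

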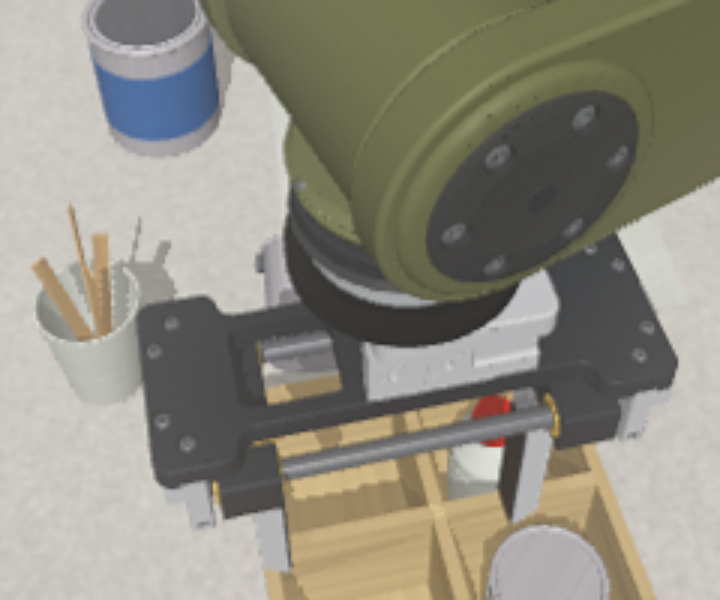

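Picture: the arm hides the pail. Depth shows what happened: the pail slipped out of the grip and now lies on its side, mouth towards the beaker and propped up about 20° on its bail. That's the attitude I wanted for a closed-end grip. I'll look from above with the wrist camera, numerically.

```bash
python3 -c "
from g import *
go(.622,.11,.245,.21)"
```

```text
t 25.8 pos [0.5609 0.3302 0.2475] rot [-1.571e+00  1.000e-03  2.080e-01] F [ 0.1 -0.5 -0.3] w 0.0943  -> [ 1.43 0.26 -22.81 ] turn -0.002
```

Call:
jog_arm([
  [9.4,[0.5,0,-5],0],
  [9.4,[1,0,-10],0],
  [9.4,[1.4,0,-15],0],
  [9.4,[1.4,0,-20],0],
  [9.4,[1.4,0,-22.8],0],
  [9.4,[1.4,0,-22.8],0],
  [9.4,[1.4,0,-22.8],0],
])

```text
time_s: 26.5
ee_pos: [0.6216, 0.1088, 0.2478]
eef_rot: [-1.571, 0.001, 0.205]
force: [-0.8, 0.1, -0.7]
grip_width: 0.094
```

```bash
cat > look.py <<'E'
from ax import *
p=np.array((-.2055,.9787));a=np.array([p[1],-p[0]]);e=np.array([.554,.144])
def look(n,tag):
    c=get(n);P=cloud(c);hsv=cv2.cvtColor(c["img"],cv2.COLOR_RGB2HSV);x,y,z=P[...,0],P[...,1],P[...,2]
    s=(x-e[0])*p[0]+(y-e[1])*p[1];t=(x-e[0])*a[0]+(y-e[1])*a[1]
    m=(s>-.16)&(s<-.01)&(t>-.01)&(t<.12)&(z>.012)&(hsv[...,1]<60)&(z<.12)
    print(n,m.sum())
    for lo in np.arange(-.16,-.01,.01):
        k=m&(s>lo)&(s<=lo+.01)
        if k.sum()>3: print(" p %.2f: z %.3f..%.3f  t %.3f %.3f"%(lo,*np.nanpercentile(z[k],[3,97]),*np.nanpercentile(t[k],[2,98])),k.sum())
    o=(hsv[...,0]<16)&(hsv[...,1]>120)&(z<.12)&(s>-.2)&(s<-.02)&(t>-.03)&(t<.13);b=P[o]
    if len(b)>5: print("bar",len(b),"s,t",s[o].mean().round(3),t[o].mean().round(3),"z",z[o].min().round(3),z[o].max().round(3))
    cv2.imwrite(f"pics/{tag}.png",c["img"][:,:,::-1])
E
python3 - <<'E'
from look import *
look("wrist","w9");look("scene","sc9");look("side","sd9")
go(.6144,.0852,.1,.21)
E
```

```text
wrist 4275
 p -0.16: z 0.018..0.118  t -0.010 0.011 635
 p -0.14: z 0.041..0.081  t -0.005 0.073 77
 p -0.13: z 0.054..0.088  t -0.002 0.071 410
 p -0.12: z 0.054..0.084  t -0.001 0.067 496
 p -0.11: z 0.055..0.080  t 0.007 0.068 453
 p -0.10: z 0.050..0.076  t 0.009 0.070 449
 p -0.09: z 0.046..0.072  t 0.011 0.071 437
 p -0.08: z 0.042..0.068  t 0.013 0.072 421
 p -0.07: z 0.038..0.064  t 0.015 0.073 418
 p -0.06: z 0.038..0.060  t 0.017 0.071 375
 p -0.05: z 0.041..0.056  t 0.021 0.056 102
bar 26 s,t -0.162 0.03 z 0.013 0.015
scene 749
 p -0.16: z 0.015..0.030  t 0.009 0.069 4
 p -0.15: z 0.038..0.059  t 0.067 0.073 4
 p -0.14: z 0.048..0.081  t 0.051 0.074 34
 p -0.13: z 0.050..0.087  t 0.001 0.070 85
 p -0.12: z 0.045..0.081  t 0.000 0.070 92
 p -0.11: z 0.041..0.079  t 0.011 0.070 88
 p -0.10: z 0.039..0.074  t 0.015 0.072 91
 p -0.09: z 0.033..0.070  t 0.016 0.073 84
 p -0.08: z 0.033..0.066  t 0.019 0.074 89
 p -0.07: z 0.019..0.061  t 0.020 0.076 85
 p -0.06: z 0.020..0.058  t 0.018 0.072 82
 p -0.05: z 0.039..0.055  t 0.026 0.052 11
side 1504
 p -0.16: z 0.034..0.117  t -0.009 0.005 161
 p -0.14: z 0.050..0.085  t -0.002 0.073 50
 p -0.13: z 0.056..0.088  t -0.002 0.067 156
 p -0.12: z 0.052..0.085  t 0.001 0.069 154
 p -0.11: z 0.054..0.080  t 0.007 0.068 146
 p -0.10: z 0.050..0.076  t 0.009 0.070 142
 p -0.09: z 0.042..0.072  t 0.011 0.072 153
 p -0.08: z 0.044..0.068  t 0.013 0.071 138
 p -0.07: z 0.016..0.063  t 0.016 0.073 197
 p -0.06: z 0.025..0.059  t 0.017 0.067 193
 p -0.05: z 0.049..0.058  t 0.027 0.049 11
t 26.65 pos [0.6214 0.1108 0.2479] rot [-1.571  0.     0.208] F [-0.5 -0.  -0. ] w 0.0942  -> [ -1.21 14.79 -2.37 ] turn -0.002
```

```bash
cat > spill.py <<'E'
from h import *
def spill(names,zmin=.009,x0=.3,x1=.85,y0=-.5,y1=.5):
    for n in names:
        c=get(n);P=cloud(c);x,y,z=P[...,0],P[...,1],P[...,2]
        t=(x>x0)&(x<x1)&(y>y0)&(y<y1)
        base=cv2.medianBlur(np.nan_to_num(z).astype(np.float32),5)
        m=(t&(z>zmin)&(z<.4)).astype(np.uint8);k,l,s,cn=cv2.connectedComponentsWithStats(m)
        for i in range(1,k):
            if 4<s[i,4]<400:
                q=P[l==i];h=np.nanpercentile(q[:,2],95)
                if h<.03: print(n,s[i].tolist(),np.nanmean(q,0).round(3),h.round(3),c["img"][l==i].mean(0).round())
E
python3 - <<'E'
from spill import *
from g import go
spill(("wrist","scene","side"))
go(.6106,.0838,.1,.1);go(.6106,.0838,.03,.1)
E
```

```text
wrist [328, 7, 2, 5, 5] [0.59  0.309 0.009] 0.01 [115. 100.  75.]
wrist [342, 8, 3, 4, 5] [0.608 0.312 0.009] 0.009 [114. 100.  74.]
wrist [309, 11, 3, 3, 5] [0.57  0.301 0.009] 0.009 [112.  96.  72.]
wrist [301, 15, 3, 6, 6] [0.562 0.294 0.009] 0.01 [112.  97.  73.]
wrist [286, 18, 4, 4, 8] [0.545 0.288 0.009] 0.01 [113.  98.  74.]
wrist [289, 25, 5, 3, 5] [0.55  0.282 0.009] 0.01 [121. 105.  78.]
wrist [294, 27, 3, 4, 5] [0.556 0.28  0.01 ] 0.011 [146. 126.  93.]
wrist [281, 28, 5, 3, 6] [0.541 0.277 0.009] 0.01 [153. 132.  97.]
wrist [205, 59, 4, 4, 6] [0.455 0.223 0.009] 0.01 [118. 102.  76.]
wrist [280, 60, 8, 3, 8] [0.549 0.242 0.009] 0.01 [113.  99.  73.]
wrist [251, 63, 2, 4, 6] [0.51  0.229 0.009] 0.01 [111.  97.  72.]
wrist [310, 66, 5, 4, 8] [0.584 0.242 0.009] 0.01 [118. 103.  77.]
wrist [333, 69, 6, 6, 9] [0.614 0.243 0.009] 0.01 [118. 103.  76.]
wrist [307, 72, 4, 5, 7] [0.582 0.233 0.009] 0.01 [115. 100.  74.]
wrist [323, 75, 5, 5, 7] [0.602 0.234 0.01 ] 0.01 [117. 101.  75.]
wrist [318, 81, 4, 4, 7] [0.597 0.226 0.009] 0.01 [119. 103.  77.]
wrist [284, 92, 4, 3, 5] [0
[... 697 characters left out ...]
.535 0.284 0.01 ] 0.011 [131. 111.  78.]
side [332, 363, 9, 9, 26] [0.551 0.29  0.01 ] 0.011 [132. 112.  79.]
side [307, 364, 12, 12, 33] [0.592 0.294 0.01 ] 0.011 [132. 113.  81.]
side [319, 366, 6, 9, 16] [0.574 0.295 0.01 ] 0.01 [130. 111.  79.]
side [315, 375, 4, 6, 9] [0.584 0.309 0.009] 0.01 [126. 108.  77.]
side [319, 376, 3, 6, 8] [0.577 0.311 0.01 ] 0.01 [127. 109.  77.]
side [325, 378, 3, 3, 5] [0.568 0.311 0.01 ] 0.011 [128. 110.  77.]
t 26.8 pos [0.6214 0.1109 0.248 ] rot [-1.571  0.     0.208] F [-0.1  0.5 -0.4] w 0.0947  -> [ -1.62 14.8 -2.43 ] turn 0.108
t 26.8 pos [0.6214 0.1109 0.248 ] rot [-1.571  0.     0.208] F [-0.1  0.5 -0.4] w 0.0947  -> [ -1.62 21.8 -2.43 ] turn 0.108
```

Call:
jog_arm([
  [9.4,[-1.6,4,-2.4],0.108],
  [9.4,[-1.6,9,-2.4],0.108],
  [9.4,[-1.6,14,-2.4],0.108],
  [9.4,[-1.6,18,-2.4],0.108],
  [9.4,[-1.6,21,-2.4],0.108],
  [9.4,[-1.6,22.2,-2.4],0.108],
  [9.4,[-1.6,22.2,-2.4],0.108],
])

```text
time_s: 27.5
ee_pos: [0.6104, 0.0836, 0.025]
eef_rot: [-1.571, 0.002, 0.1]
force: [-0.5, 0.3, 0.6]
grip_width: 0.0935
```

Call:
jog_arm([
  [4,[0,0,0],0],
  [4,[0,0,0],0],
  [4,[0,0,0],0],
  [4,[0,0,0],0],
  [4,[0,0,0],0],
  [4,[0,0,0],0],
  [4,[0,0,0],0],
], grip_force=25)

```text
time_s: 28.2
ee_pos: [0.6111, 0.0834, 0.0264]
eef_rot: [-1.571, -0.001, 0.099]
force: [-1.6, 1.2, 4.0]
grip_width: 0.0593
```

```bash
python3 - <<'E'
from look import *
look("scene","sc10")
go(.6106,.0838,.2,.1)
E
```

```text
scene 437
 p -0.16: z 0.053..0.081  t -0.000 0.009 8
 p -0.12: z 0.077..0.084  t 0.028 0.039 17
 p -0.11: z 0.074..0.078  t 0.028 0.039 10
 p -0.10: z 0.055..0.071  t 0.011 0.037 9
 p -0.09: z 0.040..0.071  t 0.016 0.085 12
 p -0.08: z 0.042..0.099  t 0.012 0.086 82
 p -0.07: z 0.027..0.106  t 0.012 0.086 164
 p -0.06: z 0.023..0.093  t 0.004 0.071 120
 p -0.05: z 0.040..0.055  t 0.027 0.052 13
t 28.25 pos [0.6111 0.0834 0.0263] rot [-1.571 -0.     0.099] F [-0.8  1.3  4.2] w 0.0595  -> [ -0.03 -17.37 0.05 ] turn -0.001
```

Call:
jog_arm([
  [4,[0,-0.7,0],0],
  [4,[0,-1.5,0],0],
  [4,[0,-2.5,0],0],
  [4,[0,-3.5,0],0],
  [4,[0,-4.5,0],0],
  [4,[0,-5,0],0],
  [4,[0,-5,0],0],
], grip_force=30)

```text
time_s: 28.95
ee_pos: [0.6113, 0.0834, 0.0771]
eef_rot: [-1.571, -0.002, 0.099]
force: [0.5, 0.8, -2.1]
grip_width: 0.0588
```

```bash
cat > held.py <<'E'
from h import *
from g import go
def held(names=("side","scene"),yaw=None):
    o=ctrl.get_obs();T=o['ee_pos'];yaw=o['eef_rot'][2]
    p=np.array([-np.sin(yaw),np.cos(yaw)]);a=np.array([p[1],-p[0]])
    for n in names:
        c=get(n);P=cloud(c);hsv=cv2.cvtColor(c["img"],cv2.COLOR_RGB2HSV);x,y,z=P[...,0],P[...,1],P[...,2]
        s=(x-T[0])*p[0]+(y-T[1])*p[1];t=(x-T[0])*a[0]+(y-T[1])*a[1]
        m=(abs(t)<.025)&(abs(s)<.13)&(abs(z-T[2])<.13)&(hsv[...,1]<60)&(z>.012)
        print(n,m.sum())
        for lo in np.arange(-.12,.05,.01):
            k=m&(s>lo)&(s<=lo+.01)
            if k.sum()>3: print("  z-dir %.2f: dz %.3f..%.3f"%(lo,*(np.nanpercentile(z[k],[3,97])-T[2])),k.sum())
        b=(hsv[...,0]<16)&(hsv[...,1]>120)&(abs(t)<.05)&(abs(s)<.16)&(abs(z-T[2])<.15)&(z>.01)
        if b.sum()>5: print("  bar s,t,dz",s[b].mean().round(3),t[b].mean().round(3),(z[b].mean()-T[2]).round(3),b.sum())
    print("t",o['time_s'],T.round(4),"F",o['force'].round(1),"w",o['grip_width'].round(4))
E
python3 -c "
from held import *
held();go(.6111,.0834,.25,.1)"
```

```text
side 1088
  z-dir -0.06: dz 0.042..0.051 11
  z-dir -0.05: dz 0.044..0.055 80
  z-dir -0.04: dz 0.038..0.053 32
  z-dir -0.03: dz 0.034..0.114 125
  z-dir -0.02: dz 0.031..0.045 124
  z-dir -0.01: dz 0.027..0.042 133
  z-dir -0.00: dz -0.023..0.037 195
  z-dir 0.01: dz -0.003..0.034 243
  z-dir 0.02: dz 0.025..0.119 140
scene 483
  z-dir -0.12: dz -0.006..0.050 37
  z-dir -0.11: dz 0.010..0.054 38
  z-dir -0.10: dz 0.024..0.053 25
  z-dir -0.06: dz 0.054..0.059 4
  z-dir -0.05: dz 0.048..0.057 22
  z-dir -0.04: dz 0.047..0.051 6
  z-dir -0.03: dz 0.035..0.115 20
  z-dir -0.02: dz 0.027..0.113 7
  z-dir -0.01: dz 0.024..0.115 39
  z-dir -0.00: dz -0.024..0.036 80
  z-dir 0.01: dz -0.010..0.031 96
  z-dir 0.02: dz 0.019..0.118 77Traceback (most recent call last):
  File "<string>", line 3, in <module>
    held();go(.6111,.0834,.25,.1)
    ~~~~^^
  File "held.py", line 16, in held
    print("t",o['time_s'],T.round(4),"F",o['force'].round(1),"w",o['grip_width'].round(4))
                                                                 ^^^^^^^^^^^^^^^^^^^^^
AttributeError: 'float' object has no attribute 'round'
```

Call:
jog_arm([
  [4,[0,-1,0],0],
  [4,[0,-3,0],0],
  [4,[0,-5.5,0],0],
  [4,[0,-8.5,0],0],
  [4,[0,-11.5,0],0],
  [4,[0,-14.5,0],0],
  [4,[0,-17,0],0],
  [4,[0,-19,0],0],
  [4,[0,-19.8,0],0],
  [4,[0,-19.8,0],0],
])

```text
time_s: 30.05
ee_pos: [0.611, 0.0833, 0.2748]
eef_rot: [-1.571, -0.001, 0.099]
force: [0.0, 0.7, -2.5]
grip_width: 0.0594
```

Call:
jog_arm([
  [4,[-0.4,0,-1],0],
  [4,[-1.1,0,-3],0],
  [4,[-2.3,0,-6],0],
  [4,[-3.4,0,-9],0],
  [4,[-4.5,0,-12],0],
  [4,[-5.7,0,-15],0],
  [4,[-6.8,0,-18],0],
  [4,[-7.7,0,-20.5],0],
  [4,[-8.3,0,-22],0],
  [4,[-8.3,0,-22],0],
])

```text
time_s: 31.05
ee_pos: [0.5492, -0.1455, 0.2731]
eef_rot: [-1.57, 0.001, 0.097]
force: [0.3, -0.4, -1.0]
grip_width: 0.0591
```

```bash
sed -i "s/o\['grip_width'\].round(4)/o['grip_width']/" held.py; python3 - <<'E'
from held import *
from fn import funnel
held();go(.5125,-.2885,.275,.1)
funnel(.5165,-.3275,.15,.2)
E
```

```text
side 1356
  z-dir -0.07: dz 0.048..0.056 5
  z-dir -0.06: dz 0.047..0.062 111
  z-dir -0.05: dz 0.043..0.057 94
  z-dir -0.04: dz 0.040..0.053 97
  z-dir -0.03: dz 0.035..0.050 102
  z-dir -0.02: dz 0.031..0.046 104
  z-dir -0.01: dz 0.027..0.042 103
  z-dir -0.00: dz -0.025..0.037 228
  z-dir 0.01: dz -0.006..0.033 334
  z-dir 0.02: dz 0.023..0.119 169
scene 553
  z-dir -0.12: dz -0.116..-0.098 14
  z-dir -0.05: dz 0.037..0.052 7
  z-dir -0.04: dz 0.041..0.048 7
  z-dir -0.03: dz 0.036..0.115 46
  z-dir -0.02: dz 0.033..0.114 47
  z-dir -0.01: dz 0.027..0.041 56
  z-dir -0.00: dz -0.026..0.037 95
  z-dir 0.01: dz -0.012..0.032 142
  z-dir 0.02: dz 0.015..0.117 108
t 31.05 [ 0.5492 -0.1455  0.2731] F [ 0.3 -0.4 -1. ] w 0.0591389415409041
t 31.15 pos [ 0.5499 -0.1435  0.2735] rot [-1.57e+00  1.00e-03  9.90e-02] F [ 0.4  0.9 -3.5] w 0.0595  -> [ -5.15 -0.15 -14.06 ] turn -0.001
scene rim [ 0.5177 -0.3268  0.0672] 121 z 0.1646 tilt xy [ 0.178 -0.021]
side rim [ 0.514  -0.328   0.0665] 195 z 0.1714 tilt xy [-0.17  -0.019]
```

Call:
jog_arm([
  [4,[-0.4,0,-1],0],
  [4,[-1.1,0,-3],0],
  [4,[-2.1,-0.1,-5.7],0],
  [4,[-3.1,-0.1,-8.5],0],
  [4,[-4.1,-0.1,-11.2],0],
  [4,[-4.8,-0.1,-13],0],
  [4,[-5.1,-0.1,-14],0],
  [4,[-5.1,-0.1,-14],0],
  [4,[-5.1,-0.1,-14],0],
])

```text
time_s: 32.15
ee_pos: [0.5134, -0.2876, 0.275]
eef_rot: [-1.571, -0.0, 0.099]
force: [0.4, -0.1, -2.4]
grip_width: 0.059
```

Call:
jog_arm([
  [4,[0,0,0],0],
  [4,[0,0,0],0],
  [4,[0,0,0],0],
], grip_force=10)

```text
time_s: 32.45
ee_pos: [0.5134, -0.2876, 0.2751]
eef_rot: [-1.571, -0.0, 0.1]
force: [-0.5, -0.3, -2.5]
grip_width: 0.0597
```

```bash
python3 - <<'E'
from held import *
held(("side",))
E
```

```text
side 1463
  z-dir -0.12: dz -0.111..-0.096 8
  z-dir -0.11: dz -0.118..-0.094 154
  z-dir -0.10: dz -0.129..-0.114 94
  z-dir -0.09: dz -0.130..-0.122 21
  z-dir -0.07: dz 0.052..0.059 10
  z-dir -0.06: dz 0.047..0.059 73
  z-dir -0.05: dz 0.042..0.056 69
  z-dir -0.04: dz 0.037..0.053 75
  z-dir -0.03: dz 0.034..0.048 65
  z-dir -0.02: dz 0.033..0.046 73
  z-dir -0.01: dz 0.026..0.042 84
  z-dir -0.00: dz -0.024..0.037 174
  z-dir 0.01: dz -0.122..0.034 319
  z-dir 0.02: dz -0.116..0.119 244
t 32.45 [ 0.5134 -0.2876  0.2751] F [-0.5 -0.3 -2.5] w 0.05965744184873983
```

Call:
jog_arm([
  [4,[0,0,0],0],
  [4,[0,0,0],0],
  [4,[0,0,0],0],
], grip_force=5)

```text
time_s: 32.8
ee_pos: [0.5131, -0.2881, 0.275]
eef_rot: [-1.571, 0.0, 0.099]
force: [-0.3, 0.2, -1.6]
grip_width: 0.0595
```

```bash
python3 - <<'E'
from held import *
held(("side",))
E
```

```text
side 1110
  z-dir -0.11: dz -0.121..-0.098 99
  z-dir -0.10: dz -0.128..-0.114 93
  z-dir -0.09: dz -0.130..-0.122 29
  z-dir -0.08: dz 0.010..0.020 14
  z-dir -0.07: dz 0.013..0.022 16
  z-dir -0.06: dz -0.069..0.024 29
  z-dir -0.05: dz -0.015..0.026 13
  z-dir -0.04: dz 0.019..0.030 18
  z-dir -0.03: dz 0.021..0.033 17
  z-dir -0.02: dz 0.024..0.035 15
  z-dir -0.01: dz 0.005..0.038 18
  z-dir -0.00: dz -0.013..0.041 57
  z-dir 0.01: dz -0.121..0.037 300
  z-dir 0.02: dz -0.114..0.118 390
t 32.8 [ 0.5131 -0.2881  0.275 ] F [-0.3  0.2 -1.6] w 0.05951533875561877
```

Call:
jog_arm([
  [4,[0,0,0],0],
  [4,[0,0,0],0],
  [4,[0,0,0],0],
  [4,[0,0,0],0],
])

```text
time_s: 33.25
ee_pos: [0.5131, -0.2882, 0.275]
eef_rot: [-1.571, -0.0, 0.099]
force: [0.3, 0.3, -1.7]
grip_width: 0.0599
```

```bash
python3 - <<'E'
from held import *
held(("side",))
E
```

```text
side 1080
  z-dir -0.11: dz -0.120..-0.098 78
  z-dir -0.10: dz -0.129..-0.113 87
  z-dir -0.09: dz -0.130..-0.122 38
  z-dir -0.08: dz -0.037..0.017 14
  z-dir -0.07: dz -0.067..0.018 22
  z-dir -0.06: dz -0.070..0.021 21
  z-dir -0.05: dz -0.067..0.025 18
  z-dir -0.04: dz -0.019..0.028 11
  z-dir -0.03: dz 0.020..0.032 16
  z-dir -0.02: dz -0.011..0.036 10
  z-dir -0.01: dz -0.017..0.039 18
  z-dir -0.00: dz -0.014..0.042 75
  z-dir 0.01: dz -0.122..0.034 263
  z-dir 0.02: dz -0.114..0.118 404
t 33.25 [ 0.5131 -0.2882  0.275 ] F [ 0.3  0.3 -1.7] w 0.0599198775591944
```

Call:
jog_arm([
  [4,[0,0,0],0],
  [4,[0,0,0],0],
  [4,[0,0,0],0],
  [4,[0,0,0],0],
  [4,[0,0,0],0],
], grip_force=4)

```text
time_s: 33.8
ee_pos: [0.5131, -0.2882, 0.275]
eef_rot: [-1.571, -0.0, 0.099]
force: [0.7, 0.2, -1.1]
grip_width: 0.0602
```

```bash
python3 - <<'E'
from held import *
held(("side",))
E
```

```text
side 1138
  z-dir -0.12: dz -0.117..-0.102 5
  z-dir -0.11: dz -0.124..-0.103 94
  z-dir -0.10: dz -0.128..-0.119 25
  z-dir -0.09: dz -0.129..-0.127 4
  z-dir -0.03: dz -0.062..-0.049 23
  z-dir -0.02: dz -0.078..-0.040 49
  z-dir -0.01: dz -0.053..0.043 62
  z-dir -0.00: dz -0.126..0.041 186
  z-dir 0.01: dz -0.122..0.031 198
  z-dir 0.02: dz -0.110..0.118 399
  z-dir 0.03: dz -0.004..0.010 93
  bar s,t,dz -0.007 -0.0 -0.078 61
t 33.8 [ 0.5131 -0.2882  0.275 ] F [ 0.7  0.2 -1.1] w 0.060222300141872354
```

Call:
jog_arm([
  [4,[0,0,0],0],
  [4,[0,0,0],0],
  [4,[0,-1,0],0],
  [4,[0,-2.5,0],0],
  [4,[0,-4,0],0],
  [4,[0,-4,2],0],
  [4,[0,-4,5],0],
  [4,[0,-4,8.5],0],
  [4,[0,-4,12],0],
  [4,[0,-4,15],0],
], grip_force=30)

```text
time_s: 34.85
ee_pos: [0.498, -0.1374, 0.316]
eef_rot: [-1.571, -0.001, 0.099]
force: [0.4, -0.5, -1.1]
grip_width: 0.0593
```

```bash
python3 - <<'E'
from held import *
from fn import funnel
from spill import spill
held(("side",))
funnel(.5165,-.3275,.15,.2)
a=get("scene");b=get("side")
A=cv2.resize(a["img"][100:225,235:345],(440,500),interpolation=2);B=cv2.resize(b["img"][80:230,285:393],(360,500),interpolation=2)
cv2.imwrite("pics/fin1.png",np.hstack([A,B])[:,:,::-1])
spill(("scene","side"),y0=-.5,y1=.1,zmin=.011)
E
```

```text
side 1115
  z-dir -0.03: dz -0.061..-0.051 19
  z-dir -0.02: dz -0.082..-0.042 62
  z-dir -0.01: dz -0.049..0.043 80
  z-dir -0.00: dz -0.035..0.039 215
  z-dir 0.01: dz -0.025..0.031 237
  z-dir 0.02: dz -0.012..0.118 374
  z-dir 0.03: dz -0.005..0.010 128
  bar s,t,dz -0.01 0.0 -0.079 92
t 34.85 [ 0.498  -0.1374  0.316 ] F [ 0.4 -0.5 -1.1] w 0.05926233983937419
scene rim [ 0.5176 -0.329   0.0677] 232 z 0.174 tilt xy [0.004 0.042]
side rim [ 0.5163 -0.3304  0.0679] 215 z 0.1781 tilt xy [-0.017  0.047]
```

View pics/fin1.png

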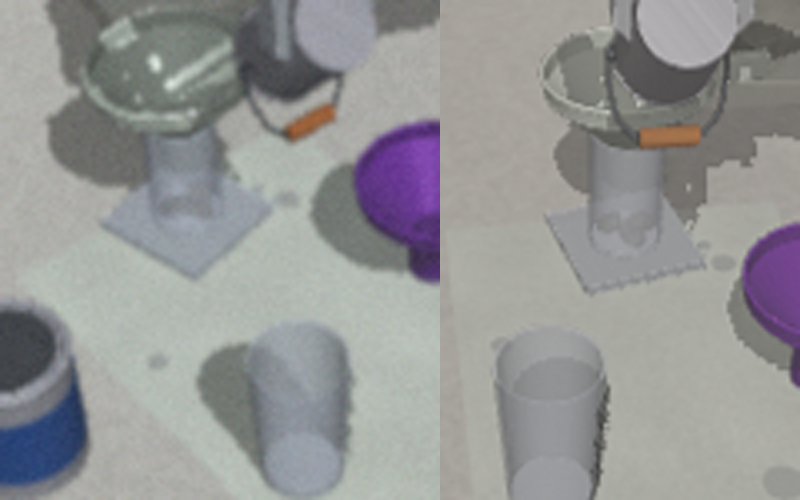

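Picture: chips lie on the tube floor (left (185,205), right (630,235)). The funnel is seated, the beaker is upright, nothing has spilled on the table, and the pail is still held tipped at about 135°. I'll check numerically for chips left in the funnel cone.

```bash
cat > resid.py <<'E'
from h import *
def resid(n,cx=.517,cy=-.3295):
    c=get(n);P=cloud(c);x,y,z=P[...,0],P[...,1],P[...,2];r=np.hypot(x-cx,y-cy)
    m=(r<.066)&(z>.02)&(z<.19)
    zin=np.where(r>.021,.116+(r-.021),.0)
    for lo in np.arange(0,.066,.006):
        k=m&(r>=lo)&(r<lo+.006)
        if k.sum()>2:
            d=z[k]-(.116+np.maximum(r[k]-.021,0));print(n,"r %.3f n %d  dz pct5/50/95"%(lo,k.sum()),np.percentile(d,[5,50,95]).round(3))
    k=m&(r>.02)&(r<.058)&(z-zin>.009)
    print("elevated",k.sum(),[ (round(float(a),3),round(float(b),3),round(float(d),3)) for a,b,d in P[k][:8]])
E
python3 - <<'E'
from resid import *
resid("scene");resid("side")
E
```

```text
scene r 0.012 n 7  dz pct5/50/95 [-0.01  -0.005 -0.002]
scene r 0.018 n 36  dz pct5/50/95 [-0.011 -0.003  0.004]
scene r 0.024 n 107  dz pct5/50/95 [-0.093 -0.011  0.002]
scene r 0.030 n 420  dz pct5/50/95 [-0.1   -0.044 -0.001]
scene r 0.036 n 86  dz pct5/50/95 [-0.007 -0.002  0.003]
scene r 0.042 n 89  dz pct5/50/95 [-0.008 -0.003  0.003]
scene r 0.048 n 104  dz pct5/50/95 [-0.007 -0.003  0.003]
scene r 0.054 n 126  dz pct5/50/95 [-0.009 -0.003  0.003]
scene r 0.060 n 183  dz pct5/50/95 [-0.008 -0.001  0.014]
elevated 9 [(0.518, -0.35, 0.12), (0.515, -0.35, 0.114), (0.505, -0.347, 0.111), (0.527, -0.347, 0.118), (0.523, -0.349, 0.114), (0.512, -0.349, 0.109), (0.506, -0.347, 0.107), (0.499, -0.339, 0.11)]
side r 0.018 n 3  dz pct5/50/95 [-0.003  0.     0.   ]
side r 0.024 n 263  dz pct5/50/95 [-0.097 -0.041  0.   ]
side r 0.030 n 483  dz pct5/50/95 [-0.101 -0.05   0.001]
side r 0.036 n 47  dz pct5/50/95 [-0.002  0.     0.004]
side r 0.042 n 53  dz pct5/50/95 [-0.004  0.001  0.003]
side r 0.048 n 58  dz pct5/50/95 [-0.003 -0.     0.003]
side r 0.054 n 66  dz pct5/50/95 [-0.004 -0.     0.003]
side r 0.060 n 187  dz pct5/50/95 [-0.004  0.005  0.017]
elevated 2 [(0.537, -0.324, 0.113), (0.532, -0.315, 0.116)]
```

Call:
jog_arm([
  [4,[-0.2,0,1],0],
  [4,[-0.5,0,3.5],0],
  [4,[-0.9,0,7],0],
  [4,[-1.3,1,11],0],
  [4,[-1.7,4,15],0],
  [4,[-2.1,8,18.5],0],
  [4,[-2.3,12,20],0],
  [4,[-2.3,16,20],0],
  [4,[-2.3,19.5,20],0],
  [4,[-2.3,19.5,20],0],
])

```text
time_s: 36.3
ee_pos: [0.4532, 0.0581, 0.1166]
eef_rot: [-1.57, 0.007, 0.099]
force: [-0.1, 0.1, -1.0]
grip_width: 0.0594
```

Call:
jog_arm([
  [4,[0,1,0],0],
  [4,[0,2,0],0],
  [4,[0,3,0],0],
  [4,[0,4,0],0],
  [4,[0,5,0],0],
  [4,[0,6,0],0],
  [4,[0,7,0],0],
  [4,[0,8,0],0],
  [4,[0,8.8,0],0],
  [4,[0,8.8,0],0],
], grip_force=8)

```text
time_s: 37.3
ee_pos: [0.4562, 0.0579, 0.0318]
eef_rot: [-1.571, -0.001, 0.099]
force: [-0.8, -1.0, -1.9]
grip_width: 0.0618
```

```bash
python3 - <<'E'
from held import *
held(("side","scene"))
E
```

```text
side 819
  z-dir -0.04: dz 0.055..0.068 5
  z-dir -0.03: dz -0.019..0.118 45
  z-dir -0.02: dz 0.051..0.128 26
  z-dir -0.01: dz 0.085..0.089 11
  z-dir -0.00: dz 0.080..0.090 10
  z-dir 0.01: dz 0.084..0.117 156
  z-dir 0.02: dz 0.071..0.119 303
  z-dir 0.03: dz 0.057..0.073 193
  z-dir 0.04: dz 0.051..0.060 57
  bar s,t,dz 0.092 0.037 0.048 118
scene 310
  z-dir -0.04: dz 0.059..0.067 7
  z-dir -0.03: dz 0.068..0.117 12
  z-dir -0.00: dz 0.087..0.096 13
  z-dir 0.01: dz 0.081..0.113 30
  z-dir 0.02: dz 0.070..0.118 122
  z-dir 0.03: dz 0.054..0.073 84
  z-dir 0.04: dz 0.048..0.058 31
  bar s,t,dz 0.107 0.031 0.045 51
t 37.3 [0.4562 0.0579 0.0318] F [-0.8 -1.  -1.9] w 0.061782187432532366
```

Call:
jog_arm([
  [4,[0,0,0],0],
  [4,[0,0,0],0],
  [4,[0,-1.5,0],0],
  [4,[0,-3,-1],0],
  [4,[0,-3,-3],0],
  [4,[0,-3,-4],0],
  [4,[0,-3,-4],0],
  [4,[0,-1.5,-4],0],
  [4,[0,-0.3,-4],0],
  [4,[0,-0.3,-4],0],
], grip_force=25)

```text
time_s: 38.4
ee_pos: [0.4585, 0.0185, 0.0333]
eef_rot: [-1.57, 0.003, 0.099]
force: [0.5, 0.1, -0.8]
grip_width: 0.0616
```

```bash
python3 - <<'E'
from held import *
held(("side",))
E
```

```text
side 772
  z-dir -0.04: dz 0.061..0.070 18
  z-dir -0.03: dz 0.066..0.118 35
  z-dir -0.02: dz -0.019..0.129 26
  z-dir -0.00: dz 0.079..0.094 13
  z-dir 0.01: dz 0.083..0.102 158
  z-dir 0.02: dz 0.071..0.119 282
  z-dir 0.03: dz 0.056..0.072 181
  z-dir 0.04: dz 0.052..0.059 48
  bar s,t,dz 0.061 0.024 0.018 57
t 38.4 [0.4585 0.0185 0.0333] F [ 0.5  0.1 -0.8] w 0.061647517980645807
```

Call:
jog_arm([
  [7.2,[0,0,0],0],
  [7.2,[0,0,0],0],
  [7.2,[0,0,0],0],
  [7.2,[0,0,0],0],
])

```text
time_s: 38.85
ee_pos: [0.4598, 0.018, 0.0353]
eef_rot: [-1.571, -0.001, 0.099]
force: [0.1, 0.2, 0.1]
grip_width: 0.0719
```

```bash
python3 - <<'E'
from held import *
held(("side","scene"))
E
```

```text
side 1135
  z-dir -0.03: dz 0.040..0.119 16
  z-dir -0.02: dz 0.038..0.052 113
  z-dir -0.01: dz 0.034..0.047 103
  z-dir -0.00: dz 0.030..0.044 107
  z-dir 0.01: dz 0.026..0.042 113
  z-dir 0.02: dz 0.022..0.119 211
  z-dir 0.03: dz 0.017..0.032 106
  z-dir 0.04: dz -0.022..0.029 140
  bar s,t,dz 0.153 0.044 0.062 30
scene 435
  z-dir -0.03: dz 0.113..0.119 9
  z-dir -0.01: dz 0.029..0.062 27
  z-dir -0.00: dz 0.026..0.043 56
  z-dir 0.01: dz 0.024..0.040 53
  z-dir 0.02: dz 0.020..0.119 93
  z-dir 0.03: dz 0.014..0.031 55
  z-dir 0.04: dz -0.006..0.026 52
  bar s,t,dz 0.145 0.023 0.03 25
t 38.85 [0.4598 0.018  0.0353] F [0.1 0.2 0.1] w 0.07191436957772393
```

Call:
jog_arm([
  [7.6,[0,-0.5,-0.7],0],
  [7.6,[0,-0.7,-1.4],0],
  [7.6,[0,-0.7,-1.4],0],
  [4,[0,-0.7,-1.4],0],
  [4,[0,-0.7,-1.4],0],
  [4,[0,-0.7,-1.4],0],
  [4,[0,-0.7,-1.4],0],
], grip_force=5)

```text
time_s: 39.65
ee_pos: [0.461, 0.0042, 0.042]
eef_rot: [-1.571, 0.0, 0.099]
force: [1.3, 0.1, -0.2]
grip_width: 0.0631
```

Call:
jog_arm([
  [4,[0,0,0],0],
  [4,[0,-1,0.3],0],
  [4,[0,-2,0.6],0],
  [4,[0,-3,1],0],
  [4,[0,-4,1],0],
  [4,[0,-5,1],0],
  [4,[0,-5,1],0],
])

```text
time_s: 40.35
ee_pos: [0.4607, 0.014, 0.0936]
eef_rot: [-1.571, -0.002, 0.099]
force: [-0.1, -0.2, -1.9]
grip_width: 0.0632
```

```bash
python3 - <<'E'
from held import *
held(("side","scene"))
E
```

```text
side 1130
  z-dir -0.08: dz -0.008..-0.003 4
  z-dir -0.06: dz -0.001..0.003 15
  z-dir -0.05: dz 0.001..0.008 16
  z-dir -0.03: dz 0.114..0.120 15
  z-dir -0.02: dz 0.033..0.040 6
  z-dir -0.01: dz 0.027..0.046 128
  z-dir -0.00: dz 0.015..0.039 164
  z-dir 0.01: dz 0.004..0.117 181
  z-dir 0.02: dz -0.007..0.119 276
  z-dir 0.03: dz -0.020..0.005 167
  z-dir 0.04: dz -0.026..-0.007 142
  bar s,t,dz 0.024 0.014 -0.005 41
scene 483
  z-dir -0.03: dz 0.111..0.115 9
  z-dir -0.01: dz 0.028..0.045 37
  z-dir -0.00: dz 0.010..0.037 82
  z-dir 0.01: dz -0.001..0.085 78
  z-dir 0.02: dz -0.011..0.116 124
  z-dir 0.03: dz -0.024..0.003 72
  z-dir 0.04: dz -0.028..-0.007 66
  bar s,t,dz 0.146 0.017 -0.038 21
t 40.35 [0.4607 0.014  0.0936] F [-0.1 -0.2 -1.9] w 0.0631658708276211
```

Call:
jog_arm([
  [4,[0,-1,0],0],
  [4,[0,-1,0],0],
  [4,[0,-1,0],0],
  [4,[0,-1,0],0],
  [4,[0,-1,0],0],
], grip_force=4)

```text
time_s: 40.95
ee_pos: [0.4599, 0.0141, 0.1018]
eef_rot: [-1.571, 0.0, 0.099]
force: [-0.2, 0.2, -1.2]
grip_width: 0.0637
```

```bash
python3 - <<'E'
from held import *
held(("side","scene"))
E
```

```text
side 1145
  z-dir -0.08: dz -0.008..-0.004 4
  z-dir -0.06: dz -0.002..0.003 14
  z-dir -0.05: dz 0.000..0.009 17
  z-dir -0.03: dz 0.114..0.118 14
  z-dir -0.02: dz 0.034..0.114 6
  z-dir -0.01: dz 0.026..0.046 134
  z-dir -0.00: dz 0.015..0.039 173
  z-dir 0.01: dz 0.003..0.031 178
  z-dir 0.02: dz -0.006..0.119 275
  z-dir 0.03: dz -0.024..0.004 175
  z-dir 0.04: dz -0.025..-0.008 137
  bar s,t,dz 0.026 0.017 -0.007 38
scene 482
  z-dir -0.03: dz 0.111..0.118 8
  z-dir -0.01: dz 0.027..0.045 37
  z-dir -0.00: dz 0.015..0.039 82
  z-dir 0.01: dz 0.003..0.027 72
  z-dir 0.02: dz -0.009..0.117 124
  z-dir 0.03: dz -0.024..0.004 78
  z-dir 0.04: dz -0.026..-0.007 61
  bar s,t,dz 0.144 0.018 -0.047 18
t 40.95 [0.4599 0.0141 0.1018] F [-0.2  0.2 -1.2] w 0.06372531061750444
```

Call:
jog_arm([
  [4,[0,0,0],0],
  [4,[0,0,0],0],
  [4,[0,-4,0],0],
  [4,[0,-3.5,0],0],
  [4,[0,-2.5,0],0],
  [4,[0,-1.5,0],0],
  [4,[0,-5.5,0],0],
  [4,[0,-5,0],0],
  [4,[0,-4,0],0],
  [4,[0,-3,0],0],
], grip_force=3)

```text
time_s: 42.05
ee_pos: [0.4591, 0.0141, 0.1296]
eef_rot: [-1.57, 0.002, 0.099]
force: [0.3, 0.2, -1.3]
grip_width: 0.0633
```

```bash
python3 - <<'E'
from held import *
held(("side",))
E
```

```text
side 1192
  z-dir -0.08: dz -0.014..-0.006 7
  z-dir -0.06: dz -0.007..-0.003 25
  z-dir -0.05: dz -0.004..0.003 19
  z-dir -0.03: dz 0.114..0.119 15
  z-dir -0.01: dz 0.019..0.039 135
  z-dir -0.00: dz 0.006..0.033 195
  z-dir 0.01: dz -0.005..0.022 192
  z-dir 0.02: dz -0.018..0.119 295
  z-dir 0.03: dz -0.033..-0.005 179
  z-dir 0.04: dz -0.033..-0.017 121
  bar s,t,dz -0.003 0.011 -0.018 44
t 42.05 [0.4591 0.0141 0.1296] F [ 0.3  0.2 -1.3] w 0.06326622684269217
```

Call:
jog_arm([
  [4,[1,0.8,0.8],-0.02],
  [4,[2.5,2,2],-0.05],
  [4,[4,3,3.2],-0.08],
  [4,[5,3.9,4.1],-0.11],
  [4,[5,3.9,4.1],-0.11],
  [4,[5,3.9,4.1],-0.11],
], grip_force=5)

```text
time_s: 42.7
ee_pos: [0.505, 0.0596, 0.0921]
eef_rot: [-1.571, 0.002, 0.208]
force: [-0.5, -0.0, -1.3]
grip_width: 0.0637
```

Call:
jog_arm([
  [4,[0,0,0.6],0],
  [4,[0,0,1.3],0],
  [4,[0,0,2],0],
  [4,[0,0,2.7],0],
  [4,[0,0,3.3],0],
  [4,[0,0,3.8],0],
  [4,[0,0,3.8],0],
])

```text
time_s: 43.4
ee_pos: [0.4977, 0.0976, 0.093]
eef_rot: [-1.571, 0.0, 0.21]
force: [0.1, -0.7, -1.9]
grip_width: 0.0632
```

```bash
python3 - <<'E'
from held import *
held(("side","scene"))
E
```

```text
side 1242
  z-dir -0.06: dz -0.004..0.012 69
  z-dir -0.05: dz -0.018..0.010 161
  z-dir -0.04: dz -0.016..0.002 23
  z-dir -0.03: dz 0.113..0.119 18
  z-dir -0.01: dz 0.016..0.035 48
  z-dir -0.00: dz -0.005..0.036 268
  z-dir 0.01: dz -0.018..0.021 256
  z-dir 0.02: dz -0.013..0.119 143
  z-dir 0.03: dz 0.003..0.005 7
  bar s,t,dz 0.074 0.013 0.007 232
scene 387
  z-dir -0.03: dz -0.024..0.116 10
  z-dir -0.01: dz 0.018..0.031 4
  z-dir -0.00: dz -0.003..0.036 90
  z-dir 0.01: dz -0.027..0.088 110
  z-dir 0.02: dz -0.024..0.117 77
  bar s,t,dz 0.085 0.013 -0.0 102
t 43.4 [0.4977 0.0976 0.093 ] F [ 0.1 -0.7 -1.9] w 0.06316105336645586
```

Call:
jog_arm([
  [4,[0,0,0.3],0],
  [4,[0,0.8,0.4],0],
  [4,[0,1.6,0.4],0],
  [4,[0,2.4,0.4],0],
  [4,[0,3.0,0.3],0],
  [4,[0,3.4,0.2],0],
  [4,[0,3.8,0.1],0],
  [4,[0,4.2,0],0],
  [4,[0,4.2,0],0],
])

```text
time_s: 44.4
ee_pos: [0.4983, 0.097, 0.0508]
eef_rot: [-1.571, -0.001, 0.209]
force: [2.2, 1.1, 1.6]
grip_width: 0.063
```

```bash
python3 - <<'E'
from held import *
from pl import pail
held(("side",));pail(.498,.09)
E
```

```text
side 972
  z-dir -0.07: dz 0.023..0.024 5
  z-dir -0.06: dz 0.008..0.028 49
  z-dir -0.05: dz -0.003..0.016 90
  z-dir -0.04: dz 0.002..0.086 11
  z-dir -0.03: dz 0.113..0.119 15
  z-dir -0.01: dz 0.029..0.053 103
  z-dir -0.00: dz 0.011..0.051 257
  z-dir 0.01: dz 0.014..0.116 65
  z-dir 0.02: dz 0.113..0.119 115
  z-dir 0.03: dz 0.044..0.047 6
  bar s,t,dz 0.086 0.015 0.048 214
t 44.4 [0.4983 0.097  0.0508] F [2.2 1.1 1.6] w 0.06302096232885068
scene 0.015 [49.2556 13.343  50.4943] 29
scene 0.04 [0.5003 0.0817 0.0349] 85
scene 0.07 [0.5023 0.0721 0.0368] 117
scene bar 68 [0.4865 0.1765 0.0869] ztop 0.104 ang 29.3
side 0.04 [0.4999 0.0824 0.0331] 176
side 0.07 [0.5027 0.0738 0.0339] 363
side bar 114 [0.4958 0.1725 0.1007] ztop 0.106 ang 97.5
```

Call:
jog_arm([
  [6.8,[0,0,0],0],
  [6.8,[0,0,0],0],
  [7.4,[0,0,0],0],
  [7.4,[0,0,0],0],
  [7.4,[0,0,0],0],
])

```text
time_s: 45.05
ee_pos: [0.4978, 0.097, 0.051]
eef_rot: [-1.571, 0.0, 0.209]
force: [0.6, -0.1, 0.2]
grip_width: 0.0739
```

```bash
python3 - <<'E'
from held import *
from pl import pail
held(("side",));pail(.498,.09)
E
```

```text
side 1011
  z-dir -0.11: dz 0.008..0.010 7
  z-dir -0.08: dz 0.003..0.011 24
  z-dir -0.07: dz 0.002..0.018 40
  z-dir -0.04: dz 0.047..0.052 5
  z-dir -0.03: dz 0.029..0.118 92
  z-dir -0.02: dz 0.016..0.043 176
  z-dir -0.01: dz 0.005..0.030 179
  z-dir -0.00: dz 0.001..0.018 114
  z-dir 0.01: dz 0.117..0.126 5
  z-dir 0.02: dz 0.114..0.119 113
  z-dir 0.03: dz 0.045..0.046 6
  bar s,t,dz 0.078 0.015 0.046 222
t 45.05 [0.4978 0.097  0.051 ] F [ 0.6 -0.1  0.2] w 0.07389017314193112
scene 0.015 [0.5009 0.0823 0.0335] 35
scene 0.04 [0.4972 0.065  0.0407] 161
scene 0.07 [0.501  0.0922 0.0405] 34
scene bar 74 [0.4911 0.1619 0.0835] ztop 0.104 ang 102.4
side 0.04 [0.503  0.0718 0.0241] 421
side 0.07 [0.4981 0.0983 0.0396] 135
side bar 111 [0.4945 0.1808 0.1014] ztop 0.105 ang 57.1
```

Call:
jog_arm([
  [8,[0,0,0],0],
  [8,[0,0,0],0],
  [8,[0,0,0],0],
])

```text
time_s: 45.5
ee_pos: [0.4978, 0.097, 0.051]
eef_rot: [-1.571, -0.0, 0.209]
force: [0.0, 0.1, -0.5]
grip_width: 0.0799
```

```bash
python3 - <<'E'
from held import *
held(("side","scene"))
E
```

```text
side 1032
  z-dir -0.09: dz 0.032..0.038 19
  z-dir -0.08: dz 0.031..0.037 25
  z-dir -0.07: dz 0.015..0.026 12
  z-dir -0.06: dz 0.019..0.028 60
  z-dir -0.05: dz 0.010..0.021 33
  z-dir -0.04: dz 0.005..0.020 114
  z-dir -0.03: dz 0.002..0.118 129
  z-dir -0.02: dz -0.023..0.012 130
  z-dir -0.01: dz -0.017..0.008 138
  z-dir 0.01: dz 0.116..0.117 7
  z-dir 0.02: dz 0.113..0.119 111
  z-dir 0.03: dz 0.045..0.046 6
  bar s,t,dz 0.089 0.016 0.049 212
scene 196
  z-dir -0.09: dz 0.025..0.033 5
  z-dir -0.03: dz 0.112..0.115 8
  z-dir -0.02: dz -0.039..0.004 5
  z-dir -0.01: dz -0.005..0.007 37
  z-dir 0.02: dz 0.111..0.118 50
  bar s,t,dz 0.081 0.011 0.039 106
t 45.5 [0.4978 0.097  0.051 ] F [ 0.   0.1 -0.5] w 0.07986989989947055
```

Call:
jog_arm([
  [8.4,[0,-0.4,-2.5],0],
  [8.4,[0,0.5,-5],0],
  [8.4,[0,0.6,-6.6],0],
  [8.4,[0,0.6,-6.6],0],
  [4,[0,0.6,-6.6],0],
  [4,[0,0.6,-6.6],0],
  [4,[0,0.6,-6.6],0],
  [4,[0,0.6,-6.6],0],
  [4,[0,0.6,-6.6],0],
  [4,[0,0.6,-6.6],0],
], grip_force=6)

```text
time_s: 46.6
ee_pos: [0.5115, 0.0327, 0.0451]
eef_rot: [-1.571, -0.0, 0.209]
force: [0.9, 2.1, 2.5]
grip_width: 0.0686
```

Call:
jog_arm([
  [4,[0,-1,0.3],0],
  [4,[0,-2,0.6],0],
  [4,[0,-3,0.9],0],
  [4,[0,-4,1.2],0],
  [4,[0,-4.7,1.6],0],
  [4,[0,-4.7,2.4],0],
  [4,[0,-4.7,2.4],0],
])

```text
time_s: 47.3
ee_pos: [0.5062, 0.0568, 0.092]
eef_rot: [-1.571, 0.0, 0.21]
force: [-0.3, -1.0, -1.0]
grip_width: 0.0636
```

```bash
python3 - <<'E'
from held import *
held(("side",))
E
```

```text
side 1270
  z-dir -0.08: dz -0.011..-0.006 6
  z-dir -0.06: dz -0.008..-0.003 15
  z-dir -0.05: dz -0.013..0.002 89
  z-dir -0.04: dz -0.006..0.001 7
  z-dir -0.03: dz 0.115..0.119 15
  z-dir -0.01: dz 0.019..0.037 73
  z-dir -0.00: dz 0.008..0.037 201
  z-dir 0.01: dz -0.008..0.023 201
  z-dir 0.02: dz -0.021..0.119 303
  z-dir 0.03: dz -0.036..-0.005 187
  z-dir 0.04: dz -0.036..-0.018 143
  bar s,t,dz 0.115 0.014 0.006 229
t 47.3 [0.5062 0.0568 0.092 ] F [-0.3 -1.  -1. ] w 0.06363092286295073
```

Call:
jog_arm([
  [4,[0,0,1],0],
  [4,[0,0,2],0],
  [4,[0,0,3],0],
  [4,[0,0,3.8],0],
  [4,[0,0,4.5],0],
  [4,[0,0,5],0],
  [4,[0,0,5.4],0],
  [4,[0,0,5.4],0],
])

```text
time_s: 48.15
ee_pos: [0.4952, 0.1091, 0.092]
eef_rot: [-1.571, 0.0, 0.209]
force: [1.6, -0.5, -1.8]
grip_width: 0.0629
```

```bash
python3 - <<'E'
from held import *
from pl import pail
held(("side",));T=ctrl.get_obs()['ee_pos'];pail(T[0],T[1],zs=((.05,.07),(.07,.09),(.09,.1)))
E
```

```text
side 1099
  z-dir -0.06: dz -0.007..0.013 48
  z-dir -0.05: dz -0.032..0.013 237
  z-dir -0.04: dz -0.030..-0.004 36
  z-dir -0.03: dz 0.112..0.119 19
  z-dir -0.01: dz 0.003..0.028 14
  z-dir -0.00: dz -0.013..0.031 263
  z-dir 0.01: dz -0.008..0.117 106
  z-dir 0.02: dz 0.006..0.119 129
  bar s,t,dz 0.077 0.016 0.008 209
t 48.15 [0.4952 0.1091 0.092 ] F [ 1.6 -0.5 -1.8] w 0.06287652564296503
scene 0.05 [0.4985 0.0964 0.0298] 61
scene 0.07 [0.499  0.094  0.0308] 71
scene 0.09 [0.499  0.0797 0.0425] 42
scene bar 105 [0.4908 0.1826 0.0909] ztop 0.104 ang 37.9
side 0.05 [0.497  0.0956 0.0305] 70
side 0.07 [0.4976 0.093  0.0304] 153
side 0.09 [0.4979 0.0911 0.0314] 152
side bar 209 [0.4949 0.1875 0.1   ] ztop 0.105 ang 77.3
```

Call:
jog_arm([
  [4,[0,0.8,0],0],
  [4,[0,1.6,0],0],
  [4,[0,2.4,0],0],
  [4,[0,3,0],0],
  [4,[0,3.4,0],0],
  [4,[0,3.8,0],0],
  [4,[0,4.1,0],0],
  [4,[0,4.1,0],0],
])

```text
time_s: 49.1
ee_pos: [0.4953, 0.1089, 0.0507]
eef_rot: [-1.57, 0.0, 0.209]
force: [-1.0, 1.6, 3.8]
grip_width: 0.0627
```

```bash
python3 - <<'E'
from held import *
from pl import pail
T=ctrl.get_obs()['ee_pos'];held(("side",));pail(T[0],T[1]-.01)
E
```

```text
side 841
  z-dir -0.06: dz 0.004..0.032 53
  z-dir -0.05: dz -0.017..0.034 155
  z-dir -0.04: dz -0.017..0.011 35
  z-dir -0.03: dz 0.113..0.119 15
  z-dir -0.01: dz 0.020..0.047 18
  z-dir -0.00: dz 0.022..0.048 180
  z-dir 0.01: dz 0.030..0.127 14
  z-dir 0.02: dz 0.048..0.120 118
  bar s,t,dz 0.061 0.015 0.048 235
t 49.1 [0.4953 0.1089 0.0507] F [-1.   1.6  3.8] w 0.06274146287042566
scene 0.04 [0.4951 0.0907 0.0351] 30
scene 0.07 [0.4965 0.0896 0.0329] 101
scene bar 109 [0.4901 0.1762 0.0895] ztop 0.104 ang 79.3
side 0.015 [0.4966 0.1063 0.0407] 38
side 0.04 [0.4968 0.093  0.0309] 166
side 0.07 [0.4985 0.0875 0.0326] 291
side bar 231 [0.4969 0.1719 0.099 ] ztop 0.105 ang 97.3
```

Call:
jog_arm([
  [4,[0,0,0.4],0],
  [4,[0,0,0.8],0],
  [4,[0,0.1,1.2],0],
  [4,[0,0.1,1.2],0],
])

```text
time_s: 49.65
ee_pos: [0.4926, 0.121, 0.0498]
eef_rot: [-1.571, 0.0, 0.21]
force: [-0.2, -0.0, -0.8]
grip_width: 0.051
```

```bash
python3 - <<'E'
from held import *
from pl import pail
T=ctrl.get_obs()['ee_pos'];held(("side",));pail(T[0],T[1]-.015)
E
```

```text
side 645
  z-dir -0.07: dz 0.011..0.020 5
  z-dir -0.06: dz -0.025..0.028 97
  z-dir -0.05: dz -0.021..0.007 42
  z-dir -0.01: dz 0.027..0.046 85
  z-dir -0.00: dz 0.036..0.048 31
  z-dir 0.01: dz 0.116..0.128 12
  z-dir 0.02: dz 0.114..0.119 118
  bar s,t,dz 0.064 0.016 0.049 213
t 49.65 [0.4926 0.121  0.0498] F [-0.2 -0.  -0.8] w 0.05101967798965583
scene 0.015 [305.9876  33.6423 307.2956] 28
scene 0.04 [0.5987 0.1106 0.0699] 32
scene 0.07 [0.4951 0.0955 0.031 ] 29
scene bar 138 [0.4923 0.1484 0.0918] ztop 0.105 ang 89.7
side 0.015 [0.4978 0.0988 0.0317] 57
side 0.04 [0.4995 0.0948 0.0313] 86
side 0.07 [0.4998 0.0911 0.0319] 133
side bar 212 [0.4949 0.1873 0.0998] ztop 0.105 ang 79.4
```

Call:
jog_arm([
  [9.4,[0,0,0],0],
  [9.4,[0,0,0],0],
  [9.4,[0,0,0],0],
  [9.4,[0,0,0],0],
  [9.4,[0,0,0],0],
])

```text
time_s: 50.3
ee_pos: [0.4929, 0.1204, 0.0501]
eef_rot: [-1.571, -0.0, 0.209]
force: [0.6, -0.4, -1.1]
grip_width: 0.0879
```

```bash
python3 - <<'E'
from held import *
from pl import pail
T=ctrl.get_obs()['ee_pos'];held(("side",));pail(T[0],T[1]-.02)
E
```

```text
side 769
  z-dir -0.08: dz 0.035..0.039 9
  z-dir -0.07: dz 0.010..0.037 17
  z-dir -0.06: dz -0.024..0.025 164
  z-dir -0.05: dz -0.025..0.025 34
  z-dir -0.03: dz 0.114..0.119 15
  z-dir -0.02: dz 0.016..0.044 25
  z-dir -0.01: dz 0.024..0.045 88
  z-dir -0.00: dz 0.034..0.047 36
  z-dir 0.01: dz 0.047..0.127 14
  z-dir 0.02: dz 0.113..0.119 117
  bar s,t,dz 0.065 0.016 0.049 212
t 50.3 [0.4929 0.1204 0.0501] F [ 0.6 -0.4 -1.1] w 0.08788086066464323
scene 0.04 [0.4965 0.0952 0.0323] 33
scene 0.07 [0.495  0.0919 0.0314] 66
scene bar 135 [0.4909 0.1505 0.0913] ztop 0.104 ang 87.7
side 0.015 [0.4965 0.0981 0.0318] 84
side 0.04 [0.4968 0.0939 0.0309] 140
side 0.07 [0.4951 0.0905 0.0322] 216
side bar 214 [0.4948 0.1868 0.0992] ztop 0.105 ang 77.1
```

Call:
jog_arm([
  [9.4,[0,0.8,0],0],
  [9.4,[0,1.6,0],0],
  [9.4,[0,2.3,0],0],
  [5.4,[0,2.3,0],0],
  [5.4,[0,2.3,0],0],
  [5.4,[0,2.3,0],0],
  [5.4,[0,2.3,0],0],
  [5.4,[0,2.3,0],0],
  [5.4,[0,2.3,-0.3],0],
  [5.4,[0,2.3,-0.6],0],
], grip_force=3)

```text
time_s: 51.45
ee_pos: [0.4942, 0.1145, 0.0272]
eef_rot: [-1.571, -0.0, 0.209]
force: [-0.9, 1.1, 2.0]
grip_width: 0.0543
```

Call:
jog_arm([
  [5.4,[0,0,-0.3],0],
  [5.4,[0,0,-0.6],0],
  [5.4,[0,0,-0.9],0],
  [5.4,[0,0,-1.2],0],
  [5.4,[0,0,-1.2],0],
])

```text
time_s: 51.95
ee_pos: [0.4967, 0.1024, 0.027]
eef_rot: [-1.571, 0.0, 0.209]
force: [-0.1, 0.7, 0.6]
grip_width: 0.0543
```

```bash
python3 - <<'E'
from held import *
from pl import pail
T=ctrl.get_obs()['ee_pos'];held(("side",));pail(T[0],T[1]-.022)
E
```

```text
side 746
  z-dir -0.07: dz 0.049..0.061 12
  z-dir -0.06: dz -0.001..0.058 51
  z-dir -0.05: dz -0.001..0.038 48
  z-dir -0.03: dz 0.111..0.116 8
  z-dir -0.01: dz 0.025..0.067 68
  z-dir -0.00: dz 0.033..0.068 184
  z-dir 0.01: dz 0.117..0.128 11
  z-dir 0.02: dz 0.071..0.119 114
  bar s,t,dz 0.083 0.016 0.073 211
t 51.95 [0.4967 0.1024 0.027 ] F [-0.1  0.7  0.6] w 0.054330470713844246
scene 0.015 [0.4989 0.08   0.0333] 22
scene 0.04 [0.4951 0.083  0.0297] 79
scene 0.07 [0.5012 0.0862 0.0373] 30
scene bar 61 [0.4876 0.1018 0.0837] ztop 0.103 ang 98.4
side 0.015 [0.5018 0.0859 0.0341] 35
side 0.04 [0.5015 0.0788 0.031 ] 125
side 0.07 [0.501  0.0754 0.0332] 235
side bar 46 [0.4932 0.1736 0.0978] ztop 0.104 ang 64.2
```

Call:
jog_arm([
  [9.4,[0,0,0],0],
  [9.4,[0,0,0.3],0],
  [9.4,[0,0,0.5],0],
  [9.4,[0,0,0.5],0],
  [9.4,[0,0,0.5],0],
  [9.4,[0,0,0.5],0],
])

```text
time_s: 52.7
ee_pos: [0.4956, 0.1078, 0.027]
eef_rot: [-1.571, -0.0, 0.209]
force: [-0.3, -0.3, 0.3]
grip_width: 0.0938
```

```bash
python3 - <<'E'
from held import *
from pl import pail
T=ctrl.get_obs()['ee_pos'];held(("side",));pail(T[0],T[1]-.022)
E
```

```text
side 722
  z-dir -0.06: dz -0.012..0.061 120
  z-dir -0.05: dz -0.014..0.045 64
  z-dir -0.03: dz 0.113..0.120 15
  z-dir -0.01: dz 0.028..0.061 33
  z-dir -0.00: dz 0.042..0.062 108
  z-dir 0.01: dz 0.060..0.127 16
  z-dir 0.02: dz 0.070..0.119 111
  bar s,t,dz 0.077 0.016 0.072 213
t 52.7 [0.4956 0.1078 0.027 ] F [-0.3 -0.3  0.3] w 0.09381085262575374
scene 0.015 [0.4992 0.0858 0.0299] 21
scene 0.04 [0.4984 0.0859 0.0309] 76
scene 0.07 [0.4988 0.086  0.0325] 36
scene bar 82 [0.4899 0.1238 0.0887] ztop 0.104 ang 94.7
side 0.015 [0.4984 0.085  0.0303] 94
side 0.04 [0.4983 0.0846 0.0312] 158
side 0.07 [0.4981 0.084  0.0329] 238
side bar 79 [0.4938 0.1772 0.0997] ztop 0.105 ang 60.6
```

Call:
jog_arm([
  [9.4,[0,-2,0],0],
  [9.4,[0,-5,0],0],
  [9.4,[0,-9,0],0],
  [9.4,[0,-14,0],0],
  [9.4,[0,-19,0],0],
  [9.4,[0,-23,0],0],
  [9.4,[0,-23,0],0],
])

```text
time_s: 53.55
ee_pos: [0.4971, 0.108, 0.2625]
eef_rot: [-1.571, -0.009, 0.209]
force: [0.1, 0.3, -0.4]
grip_width: 0.0941
```

```bash
python3 - <<'E'
from held import *
from pl import pail
from resid import resid
pail(.4984,.0855)
c=get("wrist");P=cloud(c);x,y,z=P[...,0],P[...,1],P[...,2];r=np.hypot(x-.4984,y-.0855)
m=(r<.026)&(z<.07);print("pail inside n",m.sum(),"z pct",np.nanpercentile(z[m],[2,25,50,75,98]).round(4) if m.sum() else "", "bright",c["img"][m].mean(0).round() if m.sum() else "")
cv2.imwrite("pics/w20.png",c["img"][:,:,::-1])
go(.517,-.26,.33)
for n in ("scene","side"):
    c=get(n);P=cloud(c);x,y,z=P[...,0],P[...,1],P[...,2]
    q=P[(np.hypot(x-.516,y+.328)<.045)&(z>.04)&(z<.1)]
    f=least_squares(lambda p:np.hypot(q[:,0]-p[0],q[:,1]-p[1])-.032,[.516,-.34],loss='soft_l1',f_scale=.001);print(n,"tube",f.x.round(4))
    q=P[(np.hypot(x-.581,y+.043)<.05)&(z>.05)&(z<.135)];print(" beaker",circ(q)[0].round(4),q[:,2].max().round(3))
from fn import funnel
funnel(.5165,-.329,.15,.2)
E
```

```text
scene 0.015 [0.4995 0.0852 0.03  ] 129
scene 0.04 [0.4993 0.0856 0.031 ] 186
scene 0.07 [0.5    0.0854 0.0329] 225
scene bar 79 [0.49   0.1184 0.0888] ztop 0.103 ang 95.7
side 0.015 [0.4984 0.0846 0.0303] 155
side 0.04 [0.4984 0.0844 0.0311] 249
side 0.07 [0.4985 0.0843 0.0329] 487
side bar 168 [0.4963 0.1011 0.0995] ztop 0.105 ang 91.6
pail inside n 839 z pct [0.0013 0.0024 0.0029 0.0035 0.0047] bright [ 99.  99. 103.]
t 53.7 pos [0.4952 0.1077 0.2559] rot [-1.571e+00  1.000e-03  2.090e-01] F [ 0.7 -0.2 -0.7] w 0.094  -> [ -5.5 -7.4 -36.42 ] turn 0
scene tube [ 0.5157 -0.3294]
 beaker [ 0.5813 -0.0445  0.035 ] 0.133
side tube [ 0.5158 -0.331 ]
 beaker [ 0.5803 -0.0461  0.035 ] 0.133
scene rim [ 0.5174 -0.3288  0.0678] 222 z 0.1758 tilt xy [-0.038  0.049]
side rim [ 0.5166 -0.3303  0.0678] 250 z 0.1784 tilt xy [-0.024  0.041]
```

Call:
jog_arm([
  [9.4,[0,-4,-4],0],
  [9.4,[-1,-7,-9],0],
  [9.4,[-2,-7,-14],0],
  [9.4,[-3,-7,-19],0],
  [9.4,[-4,-7,-24],0],
  [9.4,[-5,-7,-29],0],
  [9.4,[-6,-7,-34],0],
  [9.4,[-6.7,-7,-39],0],
  [9.4,[-6.7,-7,-44],0],
  [9.4,[-6.7,-7,-49],0],
])

```text
time_s: 54.9
ee_pos: [0.5277, -0.3692, 0.3263]
eef_rot: [-1.57, 0.0, 0.209]
force: [-0.1, -0.1, 0.0]
grip_width: 0.0943
```

Call:
jog_arm([
  [9.4,[0,0,-1.5],0],
  [9.4,[0,0,-1.5],0],
  [9.4,[0,0,-1.5],0],
])

```text
time_s: 55.2
ee_pos: [0.5311, -0.3813, 0.3262]
eef_rot: [-1.57, 0.001, 0.209]
force: [0.1, 0.2, 0.6]
grip_width: 0.0939
```

```bash
python3 - <<'E'
from h import *
from g import go
c=get("wrist");P=cloud(c);x,y,z=P[...,0],P[...,1],P[...,2];cv2.imwrite("pics/w21.png",c["img"][:,:,::-1])
print("cam",c["c2w"][:3,3].round(3))
r=np.hypot(x-.5168,y+.3295)
rim=P[(z>.168)&(z<.19)&(r>.06)&(r<.075)];f,k=circ(rim);print("rim",f.round(4),k)
A=np.c_[rim[:,:2]-f[:2],np.ones(len(rim))]
r=np.hypot(x-f[0],y-f[1])
for lo,hi in ((0,.006),(.006,.012),(.012,.018),(.018,.024),(.024,.03),(.03,.04),(.04,.05),(.05,.06)):
    m=(r>=lo)&(r<hi)&(z<.2)
    print(lo,m.sum(),np.nanpercentile(z[m],[2,25,50,75,98]).round(3) if m.sum() else "", c["img"][m].mean(0).round())
go(.5,-.4,.3)
E
```

```text
cam [ 0.516 -0.306  0.508]
rim [ 0.5162 -0.3285  0.0674] 2193
0 45 [0.011 0.012 0.025 0.028 0.03 ] [121. 122. 123.]
0.006 153 [0.011 0.012 0.024 0.029 0.04 ] [129. 130. 130.]
0.012 371 [0.011 0.022 0.039 0.085 0.115] [125. 127. 125.]
0.018 625 [0.011 0.04  0.113 0.118 0.121] [141. 145. 141.]
0.024 821 [0.012 0.12  0.122 0.124 0.126] [140. 145. 139.]
0.03 1763 [0.125 0.128 0.131 0.133 0.136] [139. 144. 138.]
0.04 2444 [0.135 0.138 0.141 0.143 0.146] [137. 142. 136.]
0.05 3259 [0.145 0.148 0.151 0.153 0.158] [134. 139. 133.]
t 55.25 pos [ 0.5312 -0.3808  0.3269] rot [-1.57  0.    0.21] F [-0.1  0.5 -0.1] w 0.094  -> [ -3.45 2.69 -1.23 ] turn 0
```

```bash
python3 - <<'E'
from spill import *
spill(("scene","side"),zmin=.011,y1=.14)
from pl import pail
pail(.4984,.0855,names=("side",))
print(ctrl.hand_in())
E
```

```text
side 0.015 [0.4986 0.0847 0.0303] 148
side 0.04 [0.4985 0.0844 0.0311] 250
side 0.07 [0.4985 0.0843 0.0329] 488
side bar 165 [0.4965 0.1001 0.1003] ztop 0.104 ang 91.6
the job is handed in; nothing more can be done
None
```

I moved the white funnel into the casting tube and poured the marble chips from the pail through it. The empty pail now stands upright on the table. I handed the job in at about 55 s; no verdict is reported.

**Final checks**
- **Funnel:** it is seated with its rim 176–178 mm above the table and 1–2 mm off the tube's axis. The measured tilt was about 0.05 rad, but it varied between readings; the limit is 0.12.
- **Chips:** the wrist camera saw the cone clean and the stem open. Chips lie on the tube floor, up to about 40 mm high. I did not count all six: that rests on the pail being empty and no chips showing on the table.
- **Pail:** its centre is the same at every height I measured, so it stands upright.
- **Tube and beaker:** both are still standing, within about 3 mm of where they started. I did not measure the bottle again at the end, and nothing touched it as far as I saw.
- **Robot:** the arm is raised clear of everything.

**What went wrong on the way**
- **Missed grasps:** the first try at the funnel handle and at the bail both missed, and I repeated them.
- **Pail dropped:** it slipped out of the ear grip at the crate edge and fell on its side without spilling. I then gripped it near its closed end and poured by easing the grip so it swung mouth-down.
- **Standing the pail up:** this took several tries against the crate wall. It fell over once and wedged against the wall once before it stood.

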